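Load the clean sample cup into the analyser, open side up

ROBOT

A 6-joint arm with a two-finger parallel gripper is mounted at the origin on the work surface. World frame = base frame: x ahead of the robot, y to its left, z up, the work surface at z = 0. Lengths are in m, angles in rad, forces in N, time in s.
With the tool pointing down it reaches from about 0.425 to 0.95 m from the base axis. Payload 14.7 kg.
Tool frame: the origin (TCP) lies at the very end of the fingers, on their centre line; the grasp point (between the pads) lies 19 mm behind it (arm.grip_depth is the distance from the TCP to the grasp point, in m); z points along the fingers, x is the direction in which the jaws open and shut, and the axes are right-handed (so a half turn about z gives the same grasp; the last joint's range is limited). The gripper opens to 85 mm and grips with 20 to 120 N. Pads are 22 mm wide; open, the fingers measure 114 mm over their backs; the gripper's body (76 mm by 85 mm) begins 54 mm behind the grasp point. The pads swing forward as they close: fully open they stand 13 mm farther back than shut.
Start: joints at [1.168, 0.48, 1.596, -0, 1.065, -0.047], TCP at [0.226, 0.609, 0.231] pointing down, gripper open.
Joint ranges: [-2.75, 2.75], [-0.82, 2.05], [0.23, 2.67], [-1.56, 4.7], [0.09, 2.69], [-2.92, 2.92]. Speed limits (rad/s): [1.89, 1.89, 2.39, 3.01, 3.01, 3.01].

INTERFACE

Orientations are given as [roll, pitch, yaw] about the fixed x, y, z axes, in that order (R = Rz(yaw) Ry(pitch) Rx(roll)).
In Python, from rig import arm gives the robot as it stands.
- The arm moves only by the tool apply_moves, never from a script. Its argument "motion" is one flat list of numbers, 7 for each row, row after row: the opening, from -1 (shut) to 1 (fully open), then the shift along the world's x, y, z as a fraction of full scale, then the turn, a rotation vector about the world's x, y, z as a fraction of full scale. In form: [grip, tx, ty, tz, rx, ry, rz, grip, tx, ty, tz, rx, ry, rz, ...]. A call has 1 to 12 rows; each row shifts and turns the commanded pose from where the row before left it; what a row does not reach is not made up. Full scale, the value 1, is 30 mm for a shift and 5 degrees for a turn. A row lasts 1/12 s, in which the tool goes at most 41.7 mm and 7.16 degrees, less where a joint would pass 70% of its speed; a pose out of reach is approached as far as the arm can. A call with a number of a shift or a turn outside -1 to 1 is refused whole. A call with a gripper value outside its range is refused whole. The fingers move at their own pace and stop on an object; "grip_force" is the grip in N (left out, the last holds). Time passes only in rows, so rows that do not move let the fingers close. It gives the time, the measured TCP pose, the force and the opening at its end, in the units of the state.
- arm.read_state(): the state, without advancing time (a new reading comes with each control period).
- arm.read_camera(name): name is "scene" or "top" or "wrist"; returns the picture (420x560x3 uint8, red, green, blue); there is no depth.
- arm.camera_model(name): a dict with "fx", "fy", "cx", "cy" (pixels), "world_to_cam" (4x4, takes a point from world to camera coordinates); the wrist camera has in their place "mount" (4x4, takes a point from camera to tool coordinates, whose origin is the TCP and whose axes are the tool frame's). Camera axes: x right, y down, z forward; pixel columns grow to the right and rows downward; lengths in m; the calibration is good to about 2 mm. A picture is of the moment at which its call begins: read the wrist's pose just before it. camera_model takes no time and is no camera call.
- arm.job_done(): hands the job in, once; it reports no verdict.
The state is a dict: "time_s": time; "joints": joint angles; "joint_velocities": joint speeds; "tau": joint torques, N m; "tool_pos": TCP position; "eef_rot": TCP orientation; "wrist_force": force on the tool from outside, world axes, zero at the start; "torque": the same for the moment, N m; "width": finger opening in m.
Only numpy, scipy, OpenCV 4.12 (cv2) and the standard library are available. Lean on these libraries where they do the work, as an engineer would, in place of code of your own. Each camera call takes 0.05 s, during which the arm holds its last target.

TASK

Take the deep metal sample cup off the leaning drying board and set it into the round well of the analyser with its glass window down and its open side up, seated flat on the bottom of the well; set it down rather than dropping it in. Then close the analyser's hood fully over it. Leave the shallow jar lid on the drying board and the bottle, dish and beaker where they are.

Things in the scene. Friction and masses are not known exactly. Their poses are not given: they have to be found in the camera images.
- cup: Sample cup: plain aluminium, round, 56 mm diameter, 40 mm high, wall 3 mm, 90 g. Origin: centre of the outer face of its closed (glass window) end; +z points out of its open end. At the start its closed end lies against the drying board's left or right place, so +z points the way the board faces, 25 degrees above level.
- jar_lid: Shallow aluminium jar lid, 56 mm diameter, only 15 mm high, standing on the board's other place in the same way. Origin: centre of its closed end, +z out of its open side. Leave it.
- rack: Fixed white drying board, 260 mm wide, 180 mm high, on a grey tray 200 x 270 x 10 mm. Origin: under the tray's centre; faces -x at yaw 0, leans back 25 degrees. Two places at y = +-65 mm, 115 mm up: a strip 30 mm wide holds the part 12 mm off the board and two 8 mm pegs, 37 mm apart and 47 mm long, stand under it. Free room for fingers left and right of the part.
- analyser: Cream bench analyser, fixed, 225 x 220 mm, flat top 100 mm above the bench. Origin: on the bench straight below the centre of its well. Its x axis points from front (display) to back; the front is 140 mm before the origin, the back 85 mm behind it.
- well (a point): Centre of the floor of the analyser's round well: 62 mm, rim bevelled 3 mm, diameter, 8 mm deep, floor 92 mm above the bench. z up, x as the analyser's. The seated cup stands 32 mm above the analyser's top.
- hood (a joint): Hinge angle of the analyser's hood: 0 closed (down over the well), grows as it opens, 1.57 standing upright behind the well, at most 1.75. Stiff hinge (about 0.2 Nm), the hood stays where it is left and must be pushed all the way down.
- hood_hinge (a point): Middle of the hood's hinge line (along the analyser's y), 75 mm behind the well at the height of the analyser's top. Hood: grey box without floor, closed it reaches 130 mm forward from the hinge, 120 mm wide, 46 mm high, walls 4 mm; black tab 20 x 40 x 8 mm on its front wall, 20 mm above the analyser's top. When open its roof faces backwards.
- hood_edge (a point): Middle of the edge between the hood's roof and front wall: 130 mm before and 46 mm above the hinge line when closed; 130 mm above and 46 mm behind it when the hood is upright. Axes turn with the hood: x from front wall to hinge, z out of the roof.
- amber_bottle: Amber bottle, 60 mm diameter, 130 mm high, origin under its centre. Leave it.
- petri_dish: Closed glass petri dish, 90 mm diameter, 18 mm high, origin under its centre. Leave it.
- beaker: Glass beaker, 64 mm diameter, 75 mm high, origin under its centre. Leave it.
Not all that is in view belongs to the job. Of the things shaped like the cup, the aluminium one is meant.

How it is judged:
On the way, in this order (a step that is already met when the one before it is completed fails the run):
1. the cup is seated flat in the well, open side up, and let go of (horizontal distance between cup and well below 0.006 m and z of cup in the frame of well below 0.003 m and angle between cup's own z axis and vertical below 0.08 rad and linear speed of cup below 0.02 m/s and contact force between the fingers and cup below 0.05 N), for 0.2 s.
2. the hood is closed over it (value of joint hood below 0.06 rad), for 0.2 s.
At the end, for the whole second after the job is handed in: The cup stands at rest in the well, open side up: within 6 mm of the well's centre, its window at most 3 mm above the well's floor, upright within 0.08 rad, not held; and the hood is closed to within 0.06 rad. The jar lid, bottle, dish and beaker are where they were (within 30 mm) (all of step 1 and value of joint hood below 0.06 rad); the robot touches nothing.
It fails at once if the jar lid is moved by more than 30 mm (distance of jar_lid from where it was at the start of the episode above 0.03 m).
It fails at once if the bottle, the dish or the beaker is moved by more than 30 mm (distance of any of amber_bottle, petri_dish, beaker from where it was at the start of the episode above 0.03 m).
It fails at once if the cup is let go of over the well, more than 20 mm above its floor (horizontal distance between cup and well below 0.05 m and z of cup in the frame of well above 0.02 m and contact force between the fingers and cup below 0.05 N).
It also fails if it takes over 64 s, if anything falls off the work surface, if the arm or the gripper's body presses on something with over 40 N, if the wrist force passes 120 N, or if a joint passes its speed limit or range.

## Working session

There is one attempt and no reset: what is moved stays moved. The work goes in short steps, Python scripts to look and compute and a tool call to move; the robot and the scene stay as the last step left them, time stands still between calls to the robot, and variables do not carry over. Pictures are saved under pics/ and viewed, and the job is handed in when it is done.

Besides the shell and the picture viewer there is one more tool, called after "Call:" as a command line: name --argument value ..., lists and objects as JSON in quotes. apply_moves: Moves the arm, as the interface text tells. Its arguments: {"type":"object","properties":{"motion":{"type":"array","items":{"type":"number"}},"grip_force":{"type":"number"}},"required":["motion"]}

```bash
ls; mkdir -p pics; python3 - <<'E'
from rig import arm
import cv2, numpy as np
s=arm.read_state(); print(s)
for n in ["scene","top","wrist"]:
    im=arm.read_camera(n); cv2.imwrite(f"pics/{n}0.png",im[:,:,::-1])
    m=arm.camera_model(n); print(n,{k:np.round(v,4).tolist() for k,v in m.items()})
E
```

```text
pics
{'time_s': 0.0, 'joints': array([ 1.16841243e+00,  4.80855968e-01,  1.59688167e+00, -8.10886645e-06,
        1.06509540e+00, -4.65663434e-02]), 'joint_velocities': array([ 1.14973414e-03, -3.10250907e-04, -4.61084592e-04,  1.17092047e-03,
       -5.68409902e-04, -2.97572357e-05]), 'tau': array([ 1.82704851e-03, -9.50655913e+01, -4.30173540e+01,  1.47521578e-04,
        1.24981816e-02,  4.09996653e-05]), 'tool_pos': array([0.22622989, 0.60891318, 0.23065383]), 'eef_rot': array([-3.14154200e+00,  1.23937557e-03,  1.21498274e+00]), 'wrist_force': array([-0.52585868,  0.07596043, -0.16181604]), 'torque': array([-0.01573207, -0.02287732,  0.01720203]), 'width': 0.08572091782577591}
scene {'fx': 515.8189, 'fy': 515.8189, 'cx': 280.613, 'cy': 207.5887, 'world_to_cam': [[-0.2944, 0.9557, -0.004, 0.2411], [0.6706, 0.2037, -0.7133, -0.3013], [-0.6808, -0.2127, -0.7009, 1.7208], [0.0, 0.0, 0.0, 1.0]]}
top {'fx': 544.2216, 'fy': 544.2216, 'cx': 282.3486, 'cy': 198.4469, 'world_to_cam': [[0.0152, -0.9999, 0.0017, -0.0774], [-0.9885, -0.0152, -0.1506, 0.6032], [0.1507, 0.0006, -0.9886, 1.4334], [0.0, 0.0, 0.0, 1.0]]}
wrist {'fx': 290.1244, 'fy': 290.1244, 'cx': 278.1347, 'cy': 202.8511, 'mount': [[1.0, -0.0002, 0.0, 0.0008], [0.0002, 0.9462, 0.3237, -0.0839], [-0.0001, -0.3237, 0.9462, -0.1429], [0.0, 0.0, 0.0, 1.0]]}
```

View pics/scene0.png

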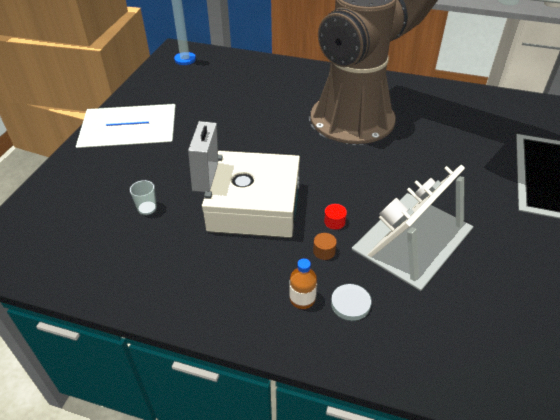

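View pics/top0.png

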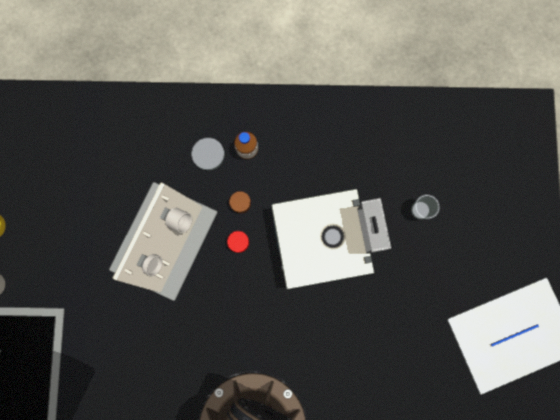

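View pics/wrist0.png

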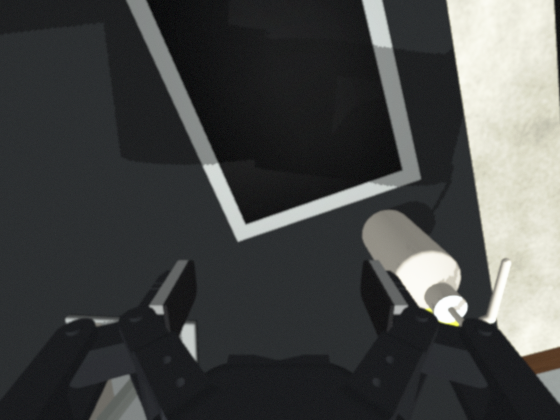

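The top view shows the rack on the left, around pixel (165,240), and the analyser at (330,240). The upright hood is on the analyser's right side. Next I'll crop closely on the parts that could be taken for the cup.

```bash
python3 - <<'E'
import cv2,numpy as np
t=cv2.imread('pics/top0.png'); s=cv2.imread('pics/scene0.png')
a=cv2.resize(t[175:305,100:260],None,fx=4.9,fy=4.5,interpolation=cv2.INTER_CUBIC)
cv2.imwrite('pics/c_top.png',cv2.resize(t[175:305,100:260],None,fx=4.5,fy=4.5,interpolation=cv2.INTER_CUBIC))
cv2.imwrite('pics/c_an.png',cv2.resize(t[180:300,265:400],None,fx=4.9,fy=4.9,interpolation=cv2.INTER_CUBIC))
cv2.imwrite('pics/c_sc.png',cv2.resize(s[155:285,345:485],None,fx=4.5,fy=4.5,interpolation=cv2.INTER_CUBIC))
E
```

```text
(no output)
```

View pics/c_top.png

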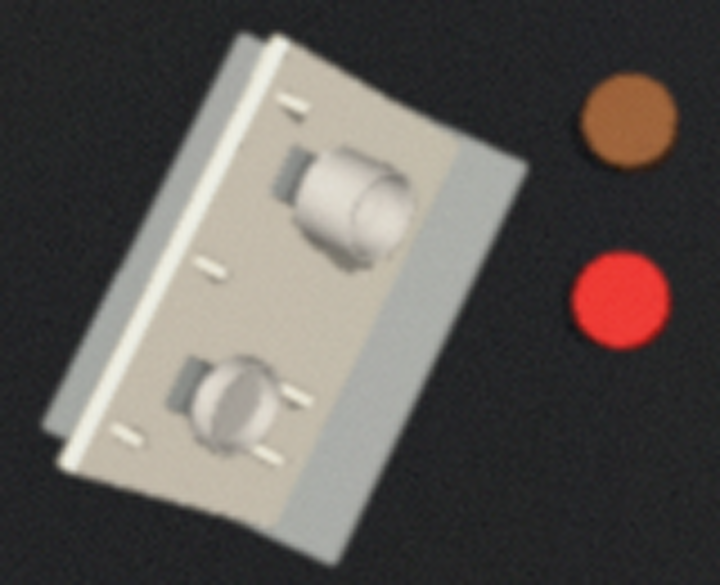

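View pics/c_sc.png

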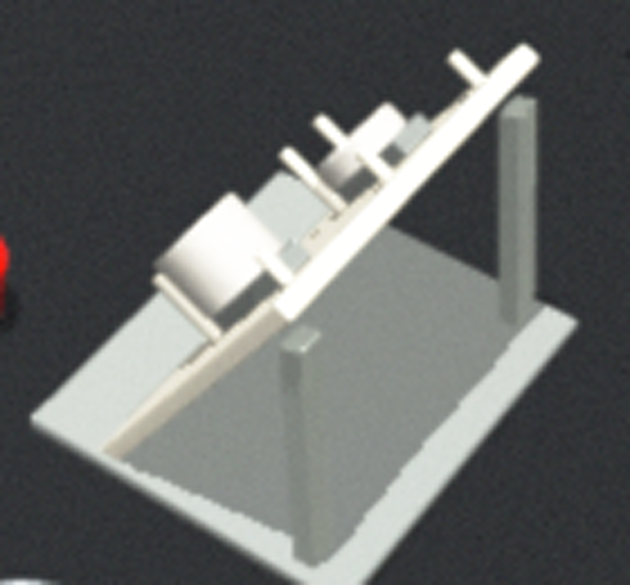

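View pics/c_an.png

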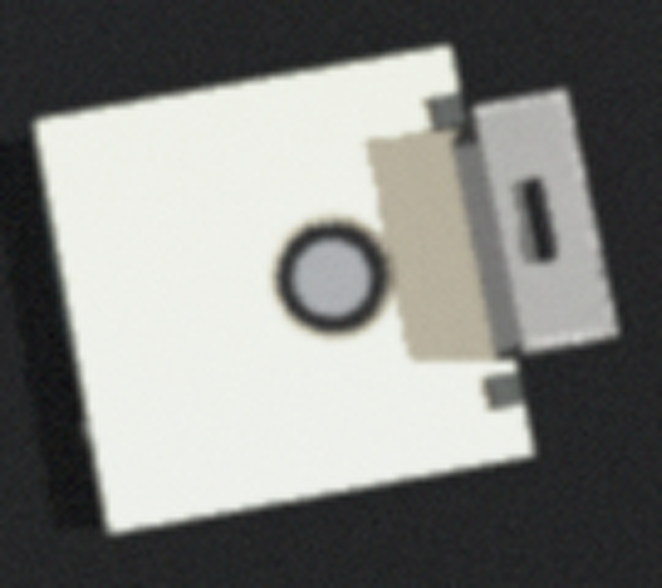

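The things that could be taken for the cup, by top-view pixel:
- deep aluminium part on the board, (178,221)
- shallow aluminium lid on the board, (152,264)
- brown cup on the bench, (240,202)
- red cup on the bench, (238,242)

The crops confirm that the deep aluminium one at (178,221) is the cup. The hood stands upright and open. Now I'll measure positions.

```bash
cat > h.py <<'E'
import numpy as np, cv2
from rig import arm
from scipy.spatial.transform import Rotation as Ro
def model(n,state=None):
    m=arm.camera_model(n)
    K=np.array([[m['fx'],0,m['cx']],[0,m['fy'],m['cy']],[0,0,1]])
    if n=='wrist':
        T=np.eye(4); T[:3,:3]=Ro.from_euler('xyz',state['eef_rot']).as_matrix(); T[:3,3]=state['tool_pos']
        W=np.linalg.inv(T@m['mount'])
    else: W=m['world_to_cam']
    return K,np.array(W)
def ray(mod,uv):
    K,W=mod; d=W[:3,:3].T@np.linalg.solve(K,[uv[0],uv[1],1]); return -W[:3,:3].T@W[:3,3], d/np.linalg.norm(d)
def onz(mod,uv,z):
    c,d=ray(mod,uv); return c+d*(z-c[2])/d[2]
def tri(pairs):
    A=np.zeros((3,3));b=np.zeros(3);L=[]
    for mod,uv in pairs:
        c,d=ray(mod,uv);P=np.eye(3)-np.outer(d,d);A+=P;b+=P@c;L.append((c,P))
    x=np.linalg.solve(A,b); return x,[np.linalg.norm(P@(x-c)) for c,P in L]
def proj(mod,p):
    K,W=mod; q=K@(W[:3,:3]@np.array(p)+W[:3,3]); return q[:2]/q[2]
E
cat > m1.py <<'E'
from h import *
t=cv2.imread('pics/top0.png'); s=cv2.imread('pics/scene0.png')
mt,ms=model('top'),model('scene')
hsv=cv2.cvtColor(t,cv2.COLOR_BGR2HSV)
# analyser top white region
g=cv2.cvtColor(t,cv2.COLOR_BGR2GRAY)
# well: dark ring in analyser
roi=np.zeros_like(g); roi[215:258,312:352]=1
d=((g<120)&(roi>0)).astype(np.uint8)
cs,_=cv2.findContours(d,cv2.RETR_EXTERNAL,cv2.CHAIN_APPROX_NONE); c=max(cs,key=cv2.contourArea)
e=cv2.fitEllipse(c); print('well ring top',e, 'at z.1',onz(mt,e[0],.1),'z.092',onz(mt,e[0],.092))
a=onz(mt,(e[0][0]-e[1][0]/2,e[0][1]),.1);b=onz(mt,(e[0][0]+e[1][0]/2,e[0][1]),.1);print('dia',np.linalg.norm(a-b))
m=((g>205)).astype(np.uint8); m[:180]=0;m[300:]=0;m[:,:268]=0;m[:,380:]=0
cs,_=cv2.findContours(m,cv2.RETR_EXTERNAL,cv2.CHAIN_APPROX_NONE); c=max(cs,key=cv2.contourArea)
h=cv2.convexHull(c); q=cv2.approxPolyDP(h,5,True)[:,0]; print('analyser corners'); 
for p in q: print(p,onz(mt,p,.1))
# rack tray + board
m=((g>90)).astype(np.uint8); m[:178]=0;m[305:]=0;m[:,:100]=0;m[:,222:]=0
cs,_=cv2.findContours(m,cv2.RETR_EXTERNAL,cv2.CHAIN_APPROX_NONE); c=max(cs,key=cv2.contourArea)
q=cv2.approxPolyDP(cv2.convexHull(c),3,True)[:,0]; print('rack')
for p in q: print(p,onz(mt,p,.01))
# scene: well
gs=cv2.cvtColor(s,cv2.COLOR_BGR2GRAY)
roi=np.zeros_like(gs); roi[170:192,229:258]=1
d=((gs<120)&(roi>0)).astype(np.uint8)
cs,_=cv2.findContours(d,cv2.RETR_EXTERNAL,cv2.CHAIN_APPROX_NONE); c=max(cs,key=cv2.contourArea)
es=cv2.fitEllipse(c); print('well scene',es,onz(ms,es[0],.1)); print(tri([(mt,e[0]),(ms,es[0])]))
E
python3 m1.py
```

```text
well ring top ((332.59527587890625, 236.2254180908203), (21.395355224609375, 21.886821746826172), 63.10585021972656) at z.1 [ 0.49907673 -0.19987672  0.1       ] z.092 [ 0.49974498 -0.20061966  0.092     ]
dia 0.05542745071554267
analyser corners
[355 190] [ 0.6214004  -0.25851785  0.1       ]
[372 272] [ 0.40876094 -0.30107287  0.1       ]
[288 287] [ 0.36752271 -0.08614097  0.1       ]
[273 205] [ 0.57835219 -0.04408513  0.1       ]
rack
[153 182] [0.65069785 0.29416602 0.01      ]
[162 182] [0.651087   0.26901244 0.01      ]
[216 211] [0.57169893 0.11532053 0.01      ]
[173 300] [0.32719134 0.22352761 0.01      ]
[115 280] [0.37830292 0.38370178 0.01      ]
[109 269] [0.40771913 0.40189056 0.01      ]
well scene ((242.3147430419922, 180.07147216796875), (12.067730903625488, 19.74138069152832), 86.97246551513672) [ 0.50908523 -0.19967354  0.1       ]
(array([ 0.50018548, -0.20196573,  0.09174491]), [np.float64(0.0013783580332197654), np.float64(0.0013783580332197194)])
```

The measurements agree. The well is at about (0.500, −0.201), from the top ring, the triangulation (z 0.092) and the analyser edges. Analyser yaw is about −78.8° and rack yaw about 66°. The cup is on the rack's −y place. I'll raise the arm, turn it, and collect joint and pose pairs for a kinematic model.

Call:
apply_moves --motion '[1,0,0,1,0,0,-0.8,1,0,0,1,0,0,-0.8,1,0,0,1,0,0,-0.8,1,0,0,1,0,0,-0.8,1,0,0,1,0,0,-0.8,1,0,0,1,0,0,-0.8,1,0.3,-0.9,0,0,0,-0.8,1,0.3,-0.9,0,0,0,-0.8,1,0.3,-0.9,0,0,0,-0.8,1,0.3,-0.9,0,0,0,-0.8]' --grip_force 40

```text
time_s: 0.98
tool_pos: [0.2624, 0.5, 0.411]
eef_rot: [3.141, 0.0, 0.514]
wrist_force: [1.0, -0.3, 0.4]
width: 0.0853
```

```bash
cat >> h.py <<'E'
import json
def log():
    s=arm.read_state(); open('log.txt','a').write(json.dumps([list(map(float,s['joints'])),list(map(float,s['tool_pos'])),list(map(float,s['eef_rot']))])+'\n'); 
    print('t',round(s['time_s'],2),'q',np.round(s['joints'],3),'p',np.round(s['tool_pos'],4),'rpy',np.round(s['eef_rot'],3),'F',np.round(s['wrist_force'],1),'w',round(s['width'],4)); return s
E
echo '[[1.16841243, 0.480855968, 1.59688167, 0, 1.0650954, -0.0465663434],[0.22622989, 0.60891318, 0.23065383],[-3.141542,0.00123937557,1.21498274]]' > log.txt
python3 -c "from h import *;log()"
```

```text
t 0.98 q [ 1.034  0.225  1.537 -0.     1.38   0.52 ] p [0.2624 0.5    0.411 ] rpy [3.141 0.    0.514] F [ 1.  -0.3  0.4] w 0.0853
```

Call:
apply_moves --motion '[1,0.3,-0.9,0,0,0,-0.8,1,0.3,-0.9,0,0,0,-0.8,1,0.3,-0.9,0,0,0,-0.8,1,0.3,-0.9,0,0,0,-0.8,1,0.3,-0.9,0,0,0,-0.8,1,0.3,-0.9,0,0,0,-0.8]'

```text
time_s: 1.48
tool_pos: [0.3164, 0.3379, 0.4112]
eef_rot: [3.141, 0.0, 0.095]
wrist_force: [0.2, 0.9, 0.5]
width: 0.0856
```

```bash
python3 -c "from h import *;log()"
```

```text
t 1.48 q [ 0.753  0.059  1.736 -0.     1.347  0.658] p [0.3164 0.3379 0.4112] rpy [3.141 0.    0.095] F [0.2 0.9 0.5] w 0.0856
```

Call:
apply_moves --motion '[1,0.3,-0.9,0,0,0,-0.8,1,0.3,-0.9,0,0,0,-0.8,1,0.3,-0.9,0,0,0,-0.8,1,0.3,-0.9,0,0,0,-0.5,1,0.3,-0.9,0,0,0,0,1,0.3,-0.9,0,0,0,0,1,0.3,-0.9,0,0,0,0,1,0.3,-0.9,0,0,0,0,1,0.3,-0.9,0,0,0,0]'

```text
time_s: 2.23
tool_pos: [0.3974, 0.0949, 0.4113]
eef_rot: [-3.142, -0.0, -0.155]
wrist_force: [1.1, 0.6, -0.5]
width: 0.0856
```

```bash
python3 -c "from h import *;log()"
```

```text
t 2.23 q [ 0.16  -0.032  1.828 -0.     1.345  0.315] p [0.3974 0.0949 0.4113] rpy [-3.142 -0.    -0.155] F [ 1.1  0.6 -0.5] w 0.0856
```

Call:
apply_moves --motion '[1,0.3,0,0,0,0,-1,1,0.3,0,0,0,0,-1,1,0.3,0,0,0,0,-1,1,0.3,0,0,0.9,-0.4,0,1,0.3,0,0,0.9,-0.4,0,1,0.3,0,0,0.9,-0.4,0,1,0.3,0,0,0.9,-0.4,0,1,0,0,0,0,0,0]'

```text
time_s: 2.9
tool_pos: [0.4608, 0.0949, 0.4107]
eef_rot: [-2.794, -0.0, -0.42]
wrist_force: [0.4, -0.3, -0.2]
width: 0.0855
```

```bash
cat > fk.py <<'E'
from h import *
from scipy.optimize import least_squares
def fk(q,p,s4=1):
    a1,d1,L2,L4,e,D=p
    Rz=lambda a:Ro.from_euler('z',a).as_matrix(); Ry=lambda a:Ro.from_euler('y',a).as_matrix()
    R=Rz(q[0]); t=R@[a1,0,0]+np.array([0,0,d1])
    R=R@Ry(q[1]); t=t+R@[0,0,L2]
    R=R@Ry(q[2]); t=t+R@[e,0,L4]
    R=R@Rz(s4*q[3])@Ry(q[4]); t=t+R@[0,0,D]
    R=R@Rz(q[5])   # then tool fix
    return t,R
def load(): return [tuple(map(np.array,json.loads(l))) for l in open('log.txt')]
def fit():
    D=load()
    best=None
    for s4 in (1,-1):
        r=least_squares(lambda p:np.concatenate([fk(q,p,s4)[0]-x for q,x,_ in D])*1000,[0.1,.3,.4,.4,0,.2])
        if best is None or r.cost<best[1].cost: best=(s4,r)
    return best
if __name__=='__main__':
    s4,r=fit(); print(s4,np.round(r.x,4),'rms mm',np.sqrt(np.mean(r.fun**2)))
    for q,x,e in load():
        R=fk(q,r.x,s4)[1]; M=Ro.from_euler('xyz',e).as_matrix(); print(np.round((R.T@M),2).tolist())
E
python3 -c "from h import *;log()"; python3 fk.py
```

```text
t 2.9 q [-0.125 -0.017  1.868  0.357  1.208  0.181] p [0.4608 0.0949 0.4107] rpy [-2.794 -0.    -0.42 ] F [ 0.4 -0.3 -0.2] w 0.0855
1 [0.0009 0.4066 0.6131 0.4458 0.0528 0.4579] rms mm 15.787239895954514
[[-1.0, -0.0, 0.0], [0.0, -1.0, -0.0], [0.0, -0.0, 1.0]]
[[-1.0, -0.0, 0.0], [0.0, -1.0, 0.0], [0.0, 0.0, 1.0]]
[[-1.0, -0.0, 0.0], [0.0, -1.0, 0.0], [0.0, 0.0, 1.0]]
[[-1.0, -0.0, 0.0], [0.0, -1.0, 0.0], [0.0, 0.0, 1.0]]
[[-1.0, -0.0, -0.0], [0.0, -1.0, 0.0], [-0.0, 0.0, 1.0]]
```

```bash
cat > fk.py <<'E'
from h import *
from scipy.optimize import least_squares
Rz=lambda a:Ro.from_euler('z',a).as_matrix(); Ry=lambda a:Ro.from_euler('y',a).as_matrix()
def fk(q,p):
    a1,d1,L2,L4,e,D,c,w=p
    R=Rz(q[0]); t=R@[a1,c,0]+np.array([0,0,d1])
    R=R@Ry(q[1]); t=t+R@[0,0,L2]
    R=R@Ry(q[2]); t=t+R@[e,0,L4]
    R=R@Rz(q[3])@Ry(q[4]); t=t+R@[w,0,D]
    R=R@Rz(q[5]+np.pi)
    return t,R
def load(): return [tuple(map(np.array,json.loads(l))) for l in open('log.txt')]
def fit():
    D=load()
    p0=np.array([0,.4,.6,.45,0,.3,.03,0.])
    r=least_squares(lambda p:np.concatenate([np.concatenate([fk(q,p)[0]-x for q,x,_ in D])*1000,(p-p0)*.3]),p0)
    return r,np.sqrt(np.mean(r.fun[:-8]**2))
def ik(pos,R,p,q0):
    def f(q):
        t,M=fk(q,p); return np.concatenate([(t-pos)*1000,Ro.from_matrix(M.T@R).as_rotvec()*300])
    lo=[-2.75,-.82,.23,-1.56,.09,-2.92];hi=[2.75,2.05,2.67,4.7,2.69,2.92]
    return least_squares(f,np.clip(q0,np.array(lo)+.02,np.array(hi)-.02),bounds=(lo,hi))
if __name__=='__main__':
    r,e=fit(); print(np.round(r.x,4),'rms mm',e)
    x=np.array([.4047,.9145,0]);f=-x
    q0=load()[-1][0]
    for down in (25,35,45,55,65):
        a=np.radians(down); z=np.array([x[0]*np.cos(a),x[1]*np.cos(a),-np.sin(a)]); xt=np.array([.9145,-.4047,0])
        R=np.stack([xt,np.cross(z,xt),z],1)
        for dist in (0,.12):
            pos=np.array([.52,.22,.125])-z*dist
            s=min((ik(pos,R,r.x,[q0[0],q0[1],q0[2],q4,1.2,q6]) for q4 in (.4,1.3,-1.2,3) for q6 in (.2,-1.5,1.5)),key=lambda s:s.cost)
            print(down,dist,np.round(s.x,2),'err',np.round(s.fun,1))
E
python3 fk.py
```

```text
[0.     0.3176 0.5973 0.445  0.0329 0.3717 0.0303 0.    ] rms mm 0.0005894760193299227
25 0 [-0.3   0.82  2.35  1.7   1.14 -1.6 ] err [-0. -0.  0. -0. -0.  0.]
25 0.12 [-0.58  0.69  2.36  1.36  1.15 -1.47] err [ 0.  0.  0. -0. -0.  0.]
35 0 [-0.22  0.68  2.33  1.67  0.94 -1.41] err [ 0.  0.  0. -0.  0. -0.]
35 0.12 [-0.47  0.5   2.34  1.32  1.01 -1.22] err [ 0. -0. -0.  0.  0. -0.]
45 0 [-0.12  0.56  2.29  1.56  0.74 -1.15] err [ 0.  0.  0. -0.  0. -0.]
45 0.12 [-0.33  0.35  2.29  1.18  0.86 -0.89] err [ 0.  0.  0. -0. -0.  0.]
55 0 [-0.01  0.48  2.23  1.31  0.58 -0.78] err [ 0.  0.  0. -0.  0. -0.]
55 0.12 [-0.17  0.26  2.2   0.94  0.76 -0.48] err [-0.  0. -0. -0.  0. -0.]
65 0 [ 0.1   0.44  2.15  0.89  0.49 -0.26] err [ 0. -0.  0.  0. -0.  0.]
65 0.12 [-0.    0.23  2.1   0.62  0.73 -0.03] err [ 0.  0. -0. -0.  0. -0.]
```

The kinematic model fits to under a micrometre. The axis-aligned grasp, with the tool 25° below level, is reachable, so I'll go to a viewing pose in front of the cup.

Call:
apply_moves --motion '[1,0,0,-0.8,0.91,-0.41,0,1,0,0,-0.8,0.91,-0.41,0,1,0,0,-0.8,0.91,-0.41,0,1,0,0,-0.8,0.91,-0.41,0,1,0,0,-0.8,0.91,-0.41,0,1,0,0,-0.8,0.91,-0.41,0,1,0,-0.1,-0.8,0.91,-0.41,0,1,0,-0.1,-0.8,0.91,-0.41,0,1,0,-0.2,-0.6,0.91,-0.41,0,1,0,0,0,0,0,0,1,0,0,0,0,0,0]'

```text
time_s: 3.82
tool_pos: [0.4591, 0.0862, 0.2106]
eef_rot: [-2.058, 0.008, -0.413]
wrist_force: [0.0, 0.4, 1.4]
width: 0.0856
```

```bash
python3 - <<'E'
from h import *
s=log(); R=Ro.from_euler('xyz',s['eef_rot']).as_matrix(); print(np.round(R,3))
cv2.imwrite('pics/w1.png',arm.read_camera('wrist')[:,:,::-1])
json.dump([list(map(float,s['tool_pos'])),list(map(float,s['eef_rot']))],open('w1.json','w'))
E
```

```text
t 3.82 q [-0.657  0.558  2.34   1.209  1.157 -1.304] p [0.4591 0.0862 0.2106] rpy [-2.058  0.008 -0.413] F [0.  0.4 1.4] w 0.0856
[[ 0.916 -0.194  0.351]
 [-0.401 -0.426  0.811]
 [-0.008 -0.884 -0.468]]
```

View pics/w1.png

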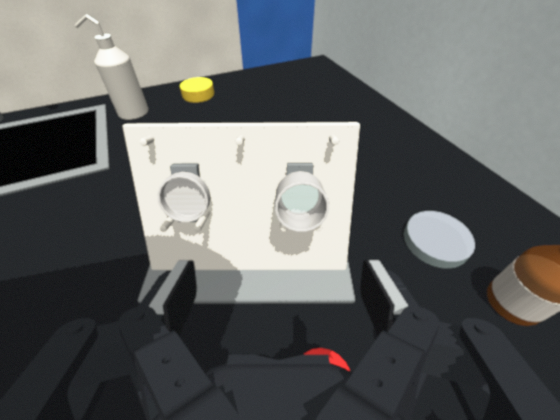

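The wrist view shows the board face-on. The deep cup is at (301,203) on the right place, and the lid is at (184,197). I'll zoom in on the cup and fit its rim.

```bash
python3 - <<'E'
import cv2
t=cv2.imread('pics/w1.png'); cv2.imwrite('pics/w1c.png',cv2.resize(t[150:250,245:355],None,fx=6,fy=6,interpolation=cv2.INTER_CUBIC))
E
```

```text
(no output)
```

View pics/w1c.png

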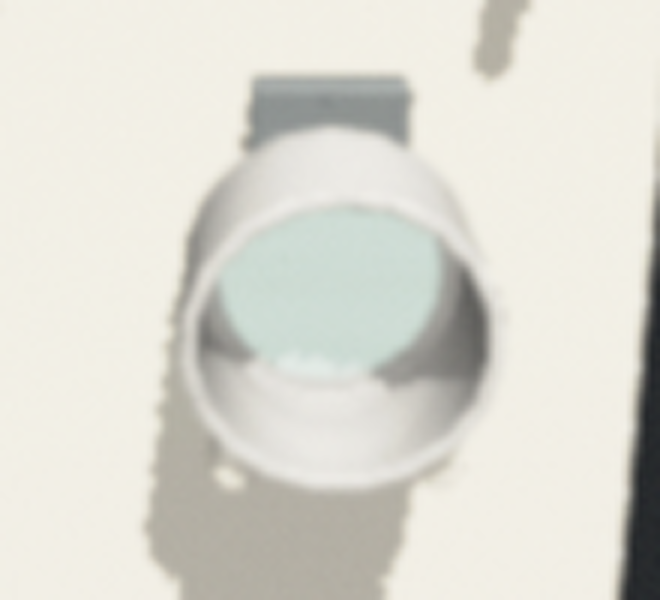

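```bash
python3 - <<'E'
from h import *
P=json.load(open('w1.json')); st=dict(tool_pos=P[0],eef_rot=P[1])
mt,ms,mw=model('top'),model('scene'),model('wrist',st)
rim,e=tri([(mw,(300.9,206.5)),(mt,(185.2,223.1))]); print('rim',rim,e)
c,d=ray(mw,(300.9,206.5)); print('wrist ray at size depth', c+d*.314/ (mw[1][2,:3]@d), )
A,e1=tri([(mw,(358,122)),(mt,(163,183.4))]); B,e2=tri([(mw,(125,125)),(mt,(114.2,279.2))]); print('board top corners',A,e1,B,e2,np.linalg.norm(A-B))
v=(B-A)[:2]; v/=np.linalg.norm(v); f=np.array([-v[1],v[0]])*1; 
if f[1]>0: f=-f
print('y_rack',v,'yaw', np.degrees(np.arctan2(-f[1],-f[0])))
n=np.r_[f*np.cos(np.radians(25)),np.sin(np.radians(25))]
print('n',n,'closed',rim-.04*n, 'dist rim from board plane(front edge guess)',(rim-(A+B)/2)@n,'lateral',(rim-(A+B)/2)[:2]@v)
for nm,pt in (('rim',rim),('closed',rim-.04*n)): print(nm,'scene px',proj(ms,pt),'top px',proj(mt,pt),'wrist',proj(mw,pt))
E
```

```text
rim [0.52286557 0.17650152 0.13880482] [np.float64(0.0005436665956755251), np.float64(0.0005436665956754555)]
wrist ray at size depth [0.53113668 0.19205838 0.1196282 ]
board top corners [0.61619569 0.2282822  0.18111604] [np.float64(0.000813393515797971), np.float64(0.0008133935157980804)] [0.38126462 0.33534976 0.17716423] [np.float64(0.0007375042732039295), np.float64(0.0007375042732038587)] 0.2582086103987166
y_rack [-0.90995643  0.41470386] yaw 65.49933133578689
n [-0.37584934 -0.8247006   0.42261826] closed [0.53789954 0.20948954 0.12190008] dist rim from board plane(front edge guess) 0.06073517969500121 lateral -0.06563648610483824
rim scene px [387.68262817 201.86175473] top px [185.08564939 223.28444638] wrist [301.44801412 206.53878059]
closed scene px [399.59795955 213.99246855] top px [173.61264703 217.94268055] wrist [299.38763559 192.8314072 ]
```

```bash
cat > ov.py <<'E'
from h import *
P=json.load(open('w1.json')); st=dict(tool_pos=P[0],eef_rot=P[1])
mt,ms,mw=model('top'),model('scene'),model('wrist',st)
a=np.radians(65.8); f=-np.array([np.cos(a),np.sin(a)]); y=np.r_[-np.sin(a),np.cos(a),0]; n=np.r_[f*np.cos(np.radians(25)),np.sin(np.radians(25))]
u=np.cross(n,y)
def circ(c,r): return [c+r*(np.cos(t)*y+np.sin(t)*u) for t in np.linspace(0,2*np.pi,60)]
def ext(mod,c,r):
    q=np.array([proj(mod,p) for p in circ(c,r)]); return np.round([*q.min(0),*q.max(0)],1)
if __name__=='__main__':
    for rim in ([.5229,.1765,.1388],[.5311,.192,.1196],[.527,.184,.129]):
        rim=np.array(rim); print('rim',rim,'wrist ext',ext(mw,rim,.028),'closed',ext(mw,rim-.04*n,.028),'top',ext(mt,rim,.028),'scene',ext(ms,rim,.028),'scene closed',ext(ms,rim-.04*n,.028),'top closed',ext(mt,rim-.04*n,.028))
E
python3 ov.py
python3 -c "
print('measured wrist', 245+183.5/6-.5,150+193/6-.5,245+493.5/6-.5,150+488/6-.5)"
```

```text
rim [0.5229 0.1765 0.1388] wrist ext [273.3 179.5 329.8 231.7] closed [274.3 168.5 324.3 215.6] top [177.2 212.8 192.7 233.7] scene [379.1 193.7 396.3 210. ] scene closed [391.  205.8 408.4 222.1] top closed [165.6 207.7 181.3 228.3]
rim [0.5311 0.192  0.1196] wrist ext [275.  181.9 326.9 229.7] closed [275.8 171.5 322.1 215. ] top [172.7 210.5 188.1 231.1] scene [383.9 203.1 401.1 219.3] scene closed [395.8 215.2 413.2 231.4] top closed [161.3 205.4 176.9 225.8]
rim [0.527 0.184 0.129] wrist ext [274.3 181.  328.4 230.9] closed [275.1 170.3 323.3 215.5] top [175.  211.6 190.5 232.4] scene [381.4 198.4 398.6 214.7] scene closed [393.3 210.5 410.7 226.8] top closed [163.6 206.6 179.2 227. ]
measured wrist 275.0833333333333 181.66666666666666 326.75 230.83333333333331
```

```bash
python3 - <<'E'
from ov import *
from scipy.optimize import least_squares
def f(p):
    w=ext(mw,p,.028);t=ext(mt,p,.028);tc=ext(mt,p-.04*n,.028);s=ext(ms,p,.028)
    return np.r_[w-[275.1,181.7,326.8,230.8],.5*(w[2]-w[0]-51.7),t[2]-191.6,tc[0]-164.2,tc[1]-207,s[0]-379.4,s[1]-197.7]
r=least_squares(f,[.527,.184,.129],diff_step=1e-2); print(r.x,np.round(r.fun,1))
print('closed',r.x-.04*n)
E
```

```text
[0.52601054 0.18247088 0.12993865] [-1.1 -0.1  1.6  0.9  1.3 -0.6 -0.1 -0.1  1.5  0. ]
closed [0.5408712  0.21553735 0.11303392]
```

```bash
cat > plan.py <<'E'
from h import *
def plan(pos,R,s):
    R0=Ro.from_euler('xyz',s['eef_rot']).as_matrix()
    rv=Ro.from_matrix(R@R0.T).as_rotvec(); dp=np.array(pos)-s['tool_pos']
    print('dp mm',np.round(dp*1000,1),'units',np.round(dp/.03,3),'rot deg',np.round(np.degrees(rv),2),'units',np.round(np.degrees(rv)/5,3))
def Rgrasp(yawdeg=65.8,down=25):
    a=np.radians(yawdeg); b=np.radians(down)
    z=np.array([np.cos(a)*np.cos(b),np.sin(a)*np.cos(b),-np.sin(b)]); x=np.array([np.sin(a),-np.cos(a),0])
    return np.stack([x,np.cross(z,x),z],1)
E
python3 - <<'E'
from plan import *
s=log(); R=Rgrasp(); rim=np.array([.526,.1825,.130]); plan(rim-.05*R[:,2],R,s)
E
```

```text
t 3.87 q [-0.656  0.551  2.34   1.21   1.157 -1.303] p [0.4596 0.0863 0.2125] rpy [-2.06e+00  2.00e-03 -4.12e-01] F [-0.2 -0.5  0.6] w 0.0851
dp mm [ 47.9  54.8 -61.4] units [ 1.595  1.828 -2.046] rot deg [ 2.7  -1.33 -0.59] units [ 0.54  -0.266 -0.119]
```

Call:
apply_moves --motion '[1,0.4,0.45,-0.5,0.14,-0.07,-0.03,1,0.4,0.46,-0.52,0.14,-0.07,-0.03,1,0.4,0.46,-0.52,0.13,-0.06,-0.03,1,0.4,0.46,-0.5,0.13,-0.06,-0.03,1,0,0,0,0,0,0,1,0,0,0,0,0,0,1,0,0,0,0,0,0]'

```text
time_s: 4.45
tool_pos: [0.5082, 0.1413, 0.1541]
eef_rot: [-2.007, -0.008, -0.421]
wrist_force: [-0.2, -0.8, 1.5]
width: 0.0853
```

```bash
python3 - <<'E'
from h import *
s=log()
im=arm.read_camera('wrist')[:,:,::-1]; cv2.imwrite('pics/w2.png',im)
json.dump([list(map(float,s['tool_pos'])),list(map(float,s['eef_rot']))],open('w2.json','w'))
log()
cv2.imwrite('pics/w2c.png',cv2.resize(im[120:320,210:350],None,fx=3,fy=3,interpolation=cv2.INTER_CUBIC))
E
```

```text
t 4.45 q [-0.497  0.744  2.326  1.466  1.141 -1.5  ] p [0.5082 0.1413 0.1541] rpy [-2.007 -0.008 -0.421] F [-0.2 -0.8  1.5] w 0.0853
t 4.5 q [-0.498  0.744  2.326  1.466  1.141 -1.501] p [0.5083 0.1408 0.1538] rpy [-2.007 -0.008 -0.422] F [-0.4 -0.3 -0.2] w 0.0854
```

View pics/w2.png

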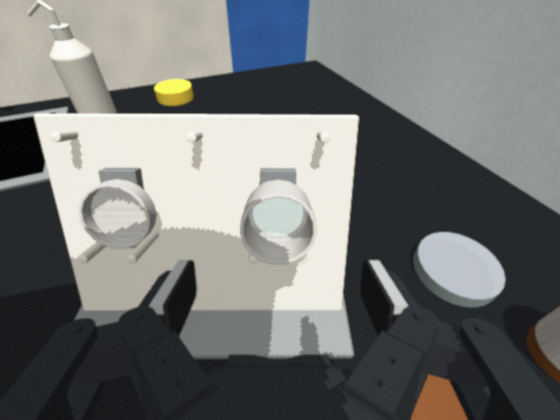

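View pics/w2c.png

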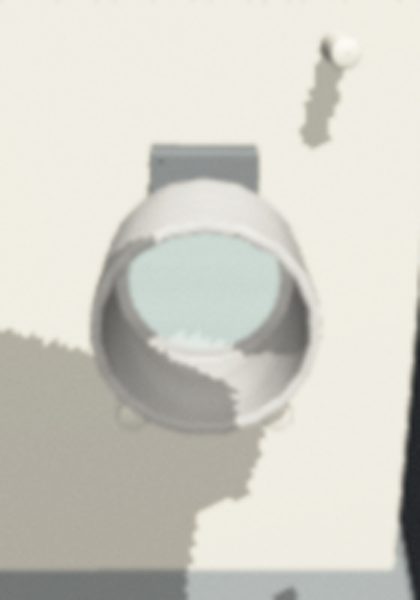

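The cup's rim fills (240–316, 194–264), centred between the fingers. I'll refine its position from this view.

```bash
python3 - <<'E'
from ov import *
from plan import *
from scipy.optimize import least_squares
P=json.load(open('w2.json')); m2=model('wrist',dict(tool_pos=P[0],eef_rot=P[1]))
def f(p):
    w=ext(m2,p,.028);c=ext(m2,p-.04*n,.028)
    return np.r_[w-[240.3,194.2,316.3,263.7],c[1]-179.5]
r=least_squares(f,[.526,.183,.13],diff_step=1e-2); print('rim',r.x,np.round(r.fun,1)); rim=r.x
print('closed',rim-.04*n, 'top ext',ext(mt,rim,.028),'meas right 191.6', 'scene',ext(ms,rim,.028),'meas left 379.4 top 197.7')
R0=Ro.from_euler('xyz',P[1]).as_matrix(); print('closed in tool',R0.T@(rim-.04*n-P[0]), 'n in tool',R0.T@n)
s=log(); R=Rgrasp()
plan(rim-.04*n+.012*n,R,s)
E
```

```text
rim [0.52735539 0.18395782 0.12779604] [ 0.  -0.2  0.1  0.   0.3]
closed [0.54221605 0.21702429 0.11089131] top ext [175.2 211.6 190.6 232.3] meas right 191.6 scene [381.3 198.9 398.5 215.2] meas left 379.4 top 197.7
closed in tool [-0.00029324  0.0041142   0.09350807] n in tool [ 2.21029329e-03 -4.12844720e-04 -9.99997472e-01]
t 4.5 q [-0.498  0.744  2.326  1.466  1.141 -1.501] p [0.5083 0.1408 0.1538] rpy [-2.007 -0.008 -0.422] F [-0.4 -0.3 -0.2] w 0.0854
dp mm [ 29.5  66.3 -37.9] units [ 0.982  2.21  -1.263] rot deg [ 0.16  0.43 -0.02] units [ 0.032  0.086 -0.003]
```

Call:
apply_moves --motion '[1,0.2,0.44,-0.25,0.01,0.02,0,1,0.2,0.44,-0.25,0.01,0.02,0,1,0.2,0.44,-0.25,0.01,0.02,0,1,0.2,0.44,-0.25,0,0.02,0,1,0.18,0.45,-0.26,0,0,0,1,0,0,0,0,0,0,1,0,0,0,0,0,0]'

```text
time_s: 5.08
tool_pos: [0.5373, 0.2071, 0.1148]
eef_rot: [-2.006, 0.002, -0.422]
wrist_force: [-1.1, -0.1, -0.2]
width: 0.086
```

```bash
python3 - <<'E'
from plan import *
s=log(); R=Rgrasp(); im=arm.read_camera('wrist')[:,:,::-1]; cv2.imwrite('pics/w3.png',im); plan(np.array([.5422,.2170,.1109])-.012*R[:,2],R,log())
E
```

```text
t 5.08 q [-0.32   0.84   2.304  1.673  1.136 -1.57 ] p [0.5373 0.2071 0.1148] rpy [-2.006e+00  2.000e-03 -4.220e-01] F [-1.1 -0.1 -0.2] w 0.086
t 5.13 q [-0.321  0.84   2.304  1.673  1.136 -1.571] p [0.5374 0.2066 0.1148] rpy [-2.006e+00  2.000e-03 -4.230e-01] F [-0.7 -0.1  0.6] w 0.0854
dp mm [0.4 0.4 1.2] units [0.012 0.014 0.039] rot deg [-0.11 -0.1   0.05] units [-0.022 -0.02   0.009]
```

View pics/w3.png

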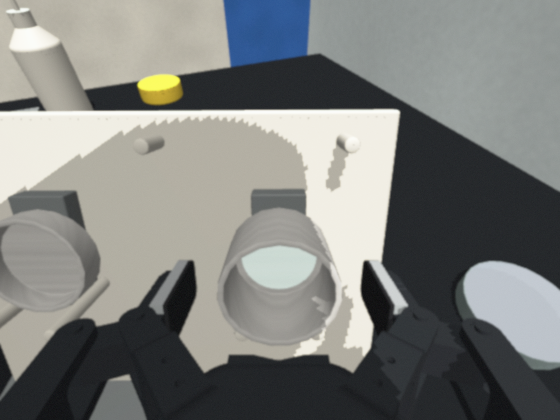

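The cup, centred near column 279, sits between the pads (inner faces near columns 190 and 370). Closing the gripper.

Call:
apply_moves --motion '[-1,0,0,0.04,0,0,0,-1,0,0,0,0,0,0,-1,0,0,0,0,0,0,-1,0,0,0,0,0,0,-1,0,0,0,0,0,0,-1,0,0,0,0,0,0,-1,0,0,0,0,0,0,-1,0,0,0,0,0,0]' --grip_force 40

```text
time_s: 5.8
tool_pos: [0.5375, 0.206, 0.1156]
eef_rot: [-2.005, 0.003, -0.425]
wrist_force: [-9.8, -17.6, 11.9]
width: 0.0563
```

```bash
python3 - <<'E'
from plan import *
s=log(); im=arm.read_camera('wrist')[:,:,::-1]; cv2.imwrite('pics/w4.png',im); log()
E
```

```text
t 5.8 q [-0.322  0.838  2.305  1.673  1.136 -1.569] p [0.5375 0.206  0.1156] rpy [-2.005  0.003 -0.425] F [ -9.8 -17.6  11.9] w 0.0563
t 5.85 q [-0.322  0.838  2.305  1.673  1.136 -1.569] p [0.5374 0.206  0.1155] rpy [-2.005  0.003 -0.425] F [ -8.7 -18.   13.2] w 0.0559
```

View pics/w4.png

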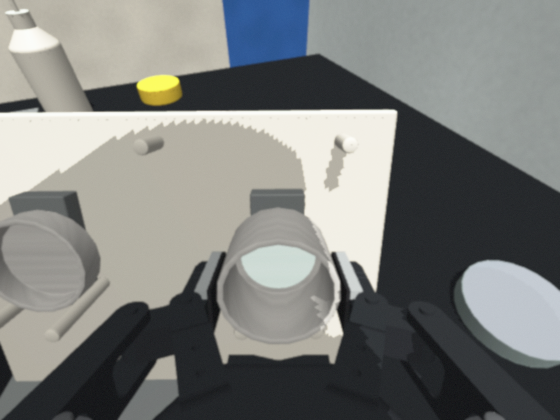

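Call:
apply_moves --motion '[-1,-0.07,-0.16,0.14,0,0,0,-1,-0.15,-0.33,0.22,0,0,0,-1,-0.15,-0.33,0.17,0,0,0,-1,-0.3,-0.66,0.34,0,0,0,-1,-0.3,-0.66,0.34,0,0,0,-1,-0.2,-0.4,0.5,0,0,0,-1,0,0,0.5,0,0,0,-1,0,0,0,0,0,0,-1,0,0,0,0,0,0]'

```text
time_s: 6.6
tool_pos: [0.5026, 0.13, 0.1814]
eef_rot: [-2.007, 0.002, -0.425]
wrist_force: [0.6, -0.4, -1.8]
width: 0.0558
```

```bash
python3 - <<'E'
from plan import *
s=log(); im=arm.read_camera('wrist')[:,:,::-1]; cv2.imwrite('pics/w5.png',im); log()
E
```

```text
t 6.6 q [-0.528  0.676  2.325  1.403  1.154 -1.415] p [0.5026 0.13   0.1814] rpy [-2.007e+00  2.000e-03 -4.250e-01] F [ 0.6 -0.4 -1.8] w 0.0558
t 6.65 q [-0.527  0.677  2.325  1.404  1.154 -1.416] p [0.5024 0.1305 0.1809] rpy [-2.007  0.003 -0.424] F [-0.3  0.1 -0.8] w 0.0559
```

View pics/w5.png

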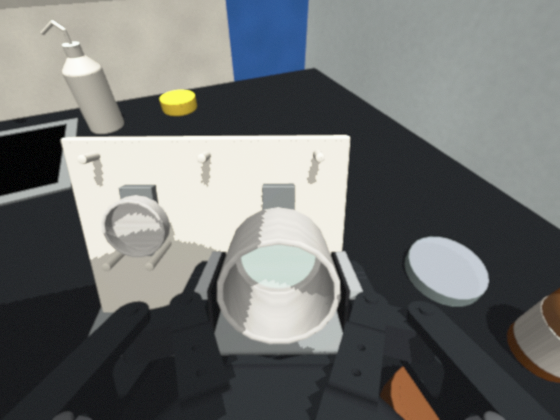

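```bash
python3 - <<'E'
import cv2
t=cv2.imread('pics/w5.png'); cv2.imwrite('pics/w5c.png',cv2.resize(t[195:350,205:355],None,fx=3.8,fy=3.8,interpolation=cv2.INTER_CUBIC))
E
```

```text
(no output)
```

View pics/w5c.png

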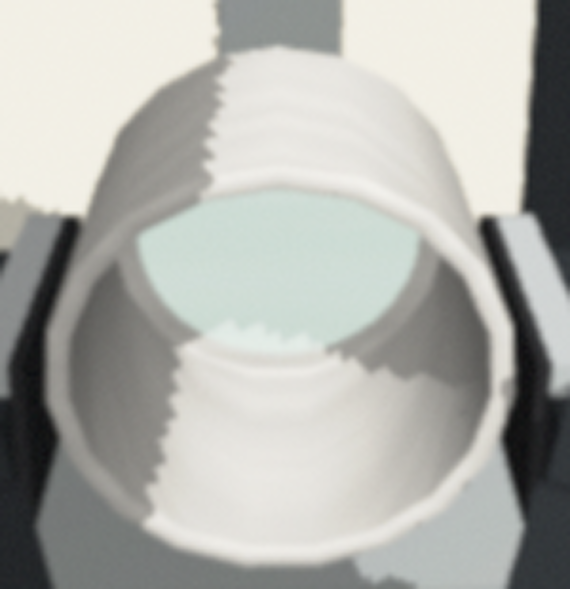

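```bash
cat > held.py <<'E'
from h import *
from scipy.optimize import least_squares
m=arm.camera_model('wrist'); K=np.array([[m['fx'],0,m['cx']],[0,m['fy'],m['cy']],[0,0,1]]); W=np.linalg.inv(m['mount']); mc=(K,W)
th=np.linspace(0,2*np.pi,120)
def ext(c,ax,r):
    x=np.array([1,0,0.]); x-=ax*(x@ax); x/=np.linalg.norm(x); y=np.cross(ax,x)
    q=np.array([proj(mc,c+r*(np.cos(t)*x+np.sin(t)*y)) for t in th]); return np.r_[q.min(0),q.max(0)]
def run(rim,ctop,tilt=True):
    def f(p):
        ax=np.array([0,np.sin(p[3]),-np.cos(p[3])]); c=p[:3]
        return np.r_[ext(c+.04*ax,ax,.028)-rim, ext(c,ax,.028)[1]-ctop, 0 if tilt else p[3]*1e4]
    r=least_squares(f,[0,0,.012,0],diff_step=1e-4); return r
if __name__=='__main__':
    for t in (True,False):
        r=run([216.7,240.1,339.9,343.3],206.7,t); print('closed centre in tool mm',np.round(r.x[:3]*1000,2),'tilt deg',np.degrees(r.x[3]),np.round(r.fun,1))
E
python3 held.py
```

```text
closed centre in tool mm [-0.25 -2.32  9.16] tilt deg 0.8570719577365374 [-0.1  0.   0.1 -0.1  0.1  0. ]
closed centre in tool mm [-0.25 -1.73  9.39] tilt deg 3.702340030439722e-05 [-0.  -0.7  0.   0.2  0.7  0. ]
```

```bash
cat >> plan.py <<'E'
def Rdown(yaw):
    a=np.radians(yaw); x=np.array([np.cos(a),np.sin(a),0]); z=np.array([0,0,-1.]); return np.stack([x,np.cross(z,x),z],1)
E
python3 - <<'E'
from plan import *
from fk import fit,ik
s=log(); R=Rdown(11.2); p=fit()[0].x
for pos in ([.42,-.19,.25],[.42,-.16,.25],[.43,-.22,.23]):
    st=dict(tool_pos=pos,eef_rot=Ro.from_matrix(R).as_euler('xyz')); mw=model('wrist',st); print(pos,'well px',proj(mw,[.5,-.201,.1])); plan(pos,R,s)
    r=ik(np.array(pos),R,p,[-.4,.1,2.2,0,.9,-.5]); print(np.round(r.x,2),r.cost)
r=ik(np.array([.5,-.2,.1]),R,p,[-.4,.1,2.2,0,.9,-.5]); print(np.round(r.x,2),r.cost)
E
```

```text
t 6.65 q [-0.527  0.677  2.325  1.404  1.154 -1.416] p [0.5024 0.1305 0.1809] rpy [-2.007  0.003 -0.424] F [-0.3  0.1 -0.8] w 0.0559
[0.42, -0.19, 0.25] well px [349.46635035 212.02931069]
dp mm [ -82.4 -320.5   69.1] units [ -2.746 -10.682   2.303] rot deg [-65.56   7.38  31.64] units [-13.113   1.477   6.329]
[-0.49  0.19  1.99  0.    0.96 -0.69] 8.102893386846421e-27
[0.42, -0.16, 0.25] well px [342.11392225 236.87026587]
dp mm [ -82.4 -290.5   69.1] units [-2.746 -9.682  2.303] rot deg [-65.56   7.38  31.64] units [-13.113   1.477   6.329]
[-0.43  0.18  2.01 -0.    0.95 -0.63] 9.960055847567666e-26
[0.43, -0.22, 0.23] well px [352.6859484  189.20680111]
dp mm [ -72.4 -350.5   49.1] units [ -2.412 -11.682   1.636] rot deg [-65.56   7.38  31.64] units [-13.113   1.477   6.329]
[-0.54  0.25  1.97 -0.    0.92 -0.73] 2.9091628354249153e-26
[-0.44  0.5   1.97 -0.    0.67 -0.63] 3.557731606544759e-26
```

Call:
apply_moves --motion '[-1,-0.1,-0.5,0.6,-0.875,0.1,0.42,-1,-0.1,-0.5,0.6,-0.875,0.1,0.42,-1,-0.1,-0.5,0.6,-0.875,0.1,0.42,-1,-0.25,-0.75,0.05,-0.875,0.1,0.42,-1,-0.25,-0.75,0.05,-0.875,0.1,0.42,-1,-0.25,-0.75,0.05,-0.875,0.1,0.42,-1,-0.25,-0.75,0.05,-0.875,0.1,0.42,-1,-0.25,-0.75,0.05,-0.875,0.1,0.42,-1,-0.25,-0.75,0.05,-0.875,0.1,0.42]'

```text
time_s: 7.4
tool_pos: [0.448, -0.0502, 0.2436]
eef_rot: [-2.693, -0.084, -0.048]
wrist_force: [-0.3, 1.3, -1.4]
width: 0.0562
```

Call:
apply_moves --motion '[-1,-0.25,-0.75,0.05,-0.875,0.1,0.42,-1,-0.25,-0.75,0.05,-0.875,0.1,0.42,-1,-0.25,-0.75,0.05,-0.875,0.1,0.42,-1,-0.25,-0.9,0,-0.875,0.1,0.42,-1,-0.25,-0.9,0,-0.875,0.1,0.42,-1,-0.25,-0.9,0,-0.875,0.1,0.42,-1,0,0,0,0,0,0,-1,0,0,0,0,0,0]'

```text
time_s: 8.07
tool_pos: [0.403, -0.197, 0.2477]
eef_rot: [-3.141, 0.002, 0.193]
wrist_force: [-0.2, -0.1, 0.2]
width: 0.0559
```

```bash
python3 - <<'E'
from plan import *
plan([.40,-.2,.25],Rdown(11.2),log())
E
```

```text
t 8.07 q [-5.220e-01  1.780e-01  2.015e+00 -1.000e-03  9.510e-01 -7.140e-01] p [ 0.403  -0.197   0.2477] rpy [-3.141e+00  2.000e-03  1.930e-01] F [-0.2 -0.1  0.2] w 0.0559
dp mm [-3.  -3.   2.3] units [-0.101 -0.101  0.078] rot deg [-0.03 -0.13  0.14] units [-0.005 -0.027  0.029]
```

```bash
python3 - <<'E'
from plan import *
s=log(); im=arm.read_camera('wrist')[:,:,::-1]; cv2.imwrite('pics/w6.png',im)
json.dump([list(map(float,s['tool_pos'])),list(map(float,s['eef_rot']))],open('w6.json','w'))
cv2.imwrite('pics/w6c.png',cv2.resize(im[150:350,200:440],None,fx=3,fy=3,interpolation=cv2.INTER_CUBIC)); log()
E
```

```text
t 8.07 q [-5.220e-01  1.780e-01  2.015e+00 -1.000e-03  9.510e-01 -7.140e-01] p [ 0.403  -0.197   0.2477] rpy [-3.141e+00  2.000e-03  1.930e-01] F [-0.2 -0.1  0.2] w 0.0559
t 8.12 q [-0.522  0.178  2.014  0.     0.951 -0.714] p [ 0.4031 -0.1967  0.2477] rpy [-3.14e+00  2.00e-03  1.92e-01] F [ 0.4  0.2 -1.4] w 0.0553
```

View pics/w6.png

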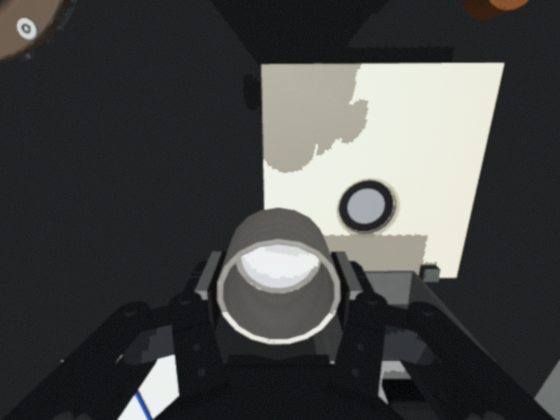

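View pics/w6c.png

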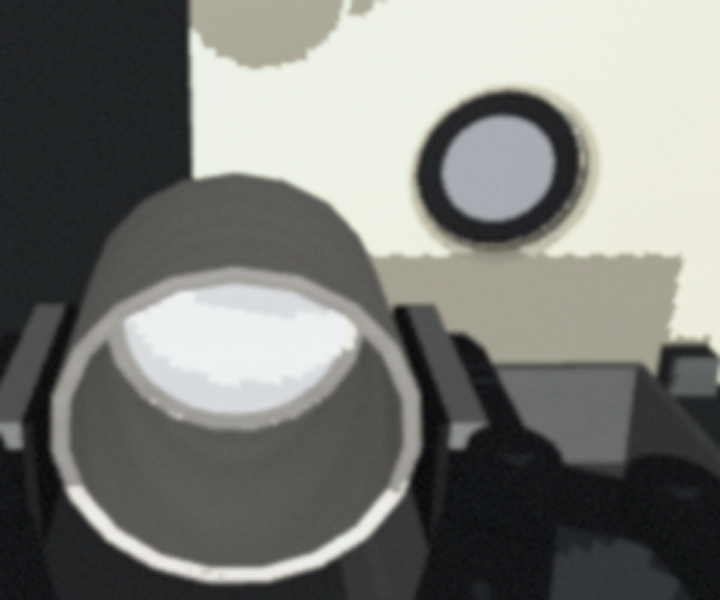

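The wrist view shows the well at about (367,206), clear of the held cup. I'll fit its rings.

```bash
python3 - <<'E'
from h import *
P=json.load(open('w6.json')); mw=model('wrist',dict(tool_pos=P[0],eef_rot=P[1]))
im=cv2.imread('pics/w6.png'); g=cv2.cvtColor(im,cv2.COLOR_BGR2GRAY)
roi=np.zeros_like(g); roi[172:236,334:404]=1
d=((g<100)&(roi>0)).astype(np.uint8)
cs,h=cv2.findContours(d,cv2.RETR_CCOMP,cv2.CHAIN_APPROX_NONE)
for c,hh in zip(cs,h[0]):
    if len(c)<40: continue
    e=cv2.fitEllipse(c); q=np.array([onz(mw,p,.092)[:2] for p in c[:,0]]); 
    (cx,cy),r=cv2.minEnclosingCircle((q*1000).astype(np.float32))
    A=np.c_[2*q,np.ones(len(q))]; x=np.linalg.lstsq(A,(q**2).sum(1),rcond=None)[0]; rr=np.sqrt(x[2]+x[0]**2+x[1]**2)
    print('hole' if hh[3]>=0 else 'outer',np.round(e[0],1),'circle fit on z.092',np.round(x[:2],4),'r mm',rr*1000,'ellipse-ctr',onz(mw,e[0],.092)[:2])
# analyser top corners
for px in [(262,65),(503,63),(457,277)]: print(px,onz(mw,px,.1))
print('sanity: top-cam well (.500,-.201)')
E
```

```text
outer [366.1 206.1] circle fit on z.092 [ 0.5013 -0.2004] r mm 29.193274555932526 ellipse-ctr [ 0.50108611 -0.1995855 ]
hole [365.6 205.7] circle fit on z.092 [ 0.5004 -0.1997] r mm 20.959256885917817 ellipse-ctr [ 0.50035395 -0.19923868]
(262, 65) [ 0.36579936 -0.08423141  0.1       ]
(503, 63) [ 0.58015426 -0.04077792  0.1       ]
(457, 277) [ 0.62621356 -0.26080506  0.1       ]
sanity: top-cam well (.500,-.201)
```

```bash
python3 - <<'E'
from held import run
import numpy as np
from plan import *
for t in (True,False):
    r=run([217,239,340.5,344.2],207.8,t); print(np.round(r.x[:3]*1000,2),np.degrees(r.x[3]),np.round(r.fun,1))
R=Rdown(11.2); s=log()
for h in (.13,.1013): plan(np.array([.5005,-.2003,h])-R@np.array([-.00025,-.0021,0]),R,s)
E
```

```text
[ 0.47 -1.72  8.16] -0.5927047087550463 [-0.  0.  0. -0.  0.  0.]
[ 0.47 -2.12  8.01] -2.5513928748020843e-05 [-0.1  0.5  0.1 -0.2 -0.4 -0. ]
t 8.12 q [-0.522  0.178  2.014  0.     0.951 -0.714] p [ 0.4031 -0.1967  0.2477] rpy [-3.14e+00  2.00e-03  1.92e-01] F [ 0.4  0.2 -1.4] w 0.0553
dp mm [  98.    -5.6 -117.7] units [ 3.267 -0.188 -3.922] rot deg [-0.08 -0.13  0.18] units [-0.015 -0.025  0.037]
dp mm [  98.    -5.6 -146.4] units [ 3.267 -0.188 -4.879] rot deg [-0.08 -0.13  0.18] units [-0.015 -0.025  0.037]
```

Call:
apply_moves --motion '[-1,0.65,-0.04,0,0,0,0.04,-1,0.65,-0.04,0,0,-0.03,0,-1,0.65,-0.04,-0.5,0,0,0,-1,0.65,-0.04,-0.8,0,0,0,-1,0.66,-0.03,-0.8,0,0,0,-1,0,0,-0.8,0,0,0,-1,0,0,-0.7,0,0,0,-1,0,0,0,0,0,0,-1,0,0,0,0,0,0]'

```text
time_s: 8.87
tool_pos: [0.5003, -0.2025, 0.1394]
eef_rot: [-3.14, 0.001, 0.195]
wrist_force: [0.7, -0.9, 0.2]
width: 0.0558
```

```bash
python3 - <<'E'
from plan import *
s=log(); im=arm.read_camera('wrist')[:,:,::-1]; cv2.imwrite('pics/w7.png',im); cv2.imwrite('pics/s7.png',arm.read_camera('scene')[90:240,130:330,::-1].repeat(3,0).repeat(3,1)); s=log()
R=Rdown(11.2)
for h in (.11,.1013): plan(np.array([.5005,-.2003,h])-R@np.array([0,-.0021,0]),R,s)
E
```

```text
t 8.87 q [-4.410e-01  4.450e-01  1.938e+00  1.000e-03  7.600e-01 -6.370e-01] p [ 0.5003 -0.2025  0.1394] rpy [-3.14e+00  1.00e-03  1.95e-01] F [ 0.7 -0.9  0.2] w 0.0558
t 8.97 q [-0.441  0.442  1.936  0.     0.76  -0.637] p [ 0.5015 -0.2034  0.1414] rpy [ 3.14e+00 -2.00e-03  1.95e-01] F [-0.2 -0.2 -0.1] w 0.0557
dp mm [ -0.6   1.  -31.4] units [-0.021  0.033 -1.045] rot deg [0.05 0.14 0.01] units [0.01  0.027 0.003]
dp mm [ -0.6   1.  -40.1] units [-0.021  0.033 -1.335] rot deg [0.05 0.14 0.01] units [0.01  0.027 0.003]
```

View pics/w7.png

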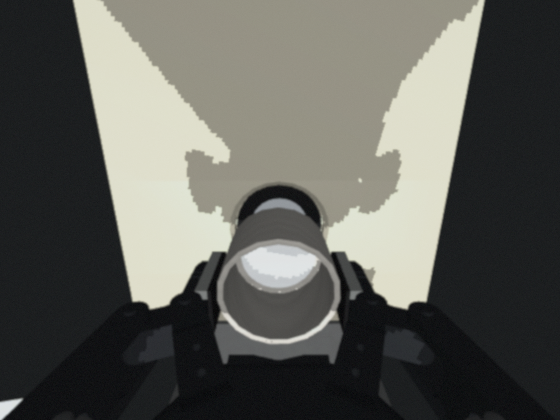

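View pics/s7.png

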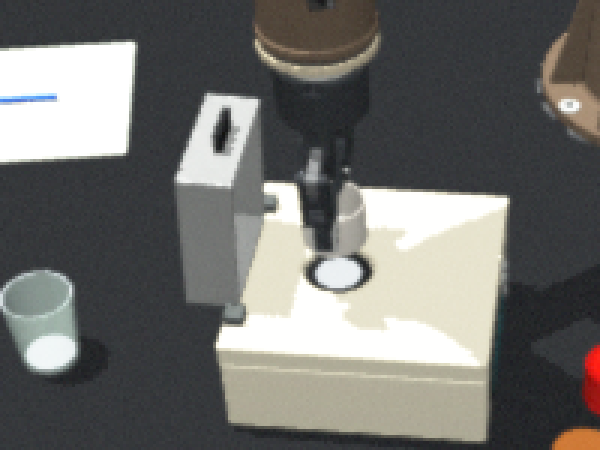

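The cup hangs over the well: the ring spans columns 237–323 and the cup is centred at 279. Descending gently.

Call:
apply_moves --motion '[-1,-0.02,0.03,-0.35,0,0.02,0,-1,0,0,-0.35,0,0,0,-1,0,0,-0.3,0,0,0,-1,0,0,0,0,0,0,-1,0,0,0,0,0,0]'

```text
time_s: 9.38
tool_pos: [0.5, -0.2023, 0.1098]
eef_rot: [3.141, 0.001, 0.195]
wrist_force: [0.2, 0.2, -1.2]
width: 0.0561
```

```bash
python3 - <<'E'
from plan import *
s=log(); im=arm.read_camera('wrist')[:,:,::-1]; cv2.imwrite('pics/w8.png',im[130:350,160:400].repeat(2,0).repeat(2,1)); s=log()
R=Rdown(11.2)
for h in (.1013,): plan(np.array([.5005,-.2003,h])-R@np.array([0,-.0021,0]),R,s)
E
```

```text
t 9.38 q [-0.44   0.488  1.961 -0.002  0.693 -0.634] p [ 0.5    -0.2023  0.1098] rpy [3.141e+00 1.000e-03 1.950e-01] F [ 0.2  0.2 -1.2] w 0.0561
t 9.43 q [-0.44   0.488  1.961 -0.002  0.693 -0.634] p [ 0.5003 -0.2025  0.1103] rpy [3.141e+00 1.000e-03 1.950e-01] F [ 1.   0.6 -0.2] w 0.0559
dp mm [ 0.6  0.1 -9. ] units [ 0.02   0.003 -0.299] rot deg [ 0.05 -0.03  0.01] units [ 0.01  -0.006  0.001]
```

View pics/w8.png

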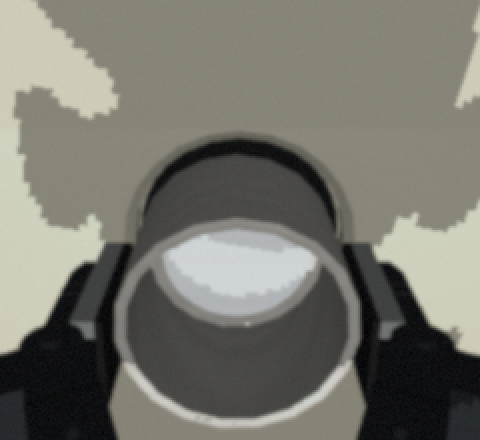

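```bash
python3 - <<'E'
from plan import *
s=dict(tool_pos=[.5003,-.2025,.1103],eef_rot=[3.141,.001,.195]); mw=model('wrist',s)
th=np.linspace(0,2*np.pi,100)
def ext(c,r,z): 
    q=np.array([proj(mw,[c[0]+r*np.cos(t),c[1]+r*np.sin(t),z]) for t in th]); return np.round(np.r_[q.min(0),q.max(0)],1)
c=(.5005,-.2003)
print('bevel',ext(c,.034,.1),'edge',ext(c,.031,.097),'cup',ext(c,.028,.1013),ext(c,.028,.1023))
E
python3 - <<'E'
import cv2
im=cv2.imread('pics/w8.png')[::2,::2]
cv2.imwrite('pics/w8c.png',cv2.resize(im[55:115,50:190],None,fx=5.7,fy=5.7,interpolation=cv2.INTER_CUBIC))
E
```

```text
bevel [221.4 195.8 336.5 298.8] edge [227.3 199.3 330.6 291.8] cup [231.2 206.8 326.7 292. ] [230.9 207.4 326.9 293. ]
```

View pics/w8c.png

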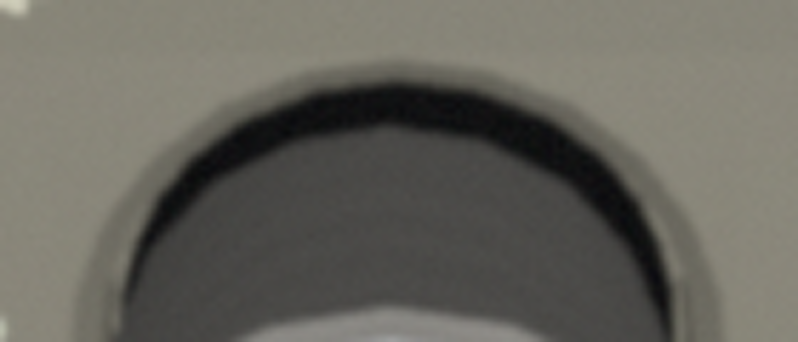

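The bevel top (195.5) and well edge (199.0) match the predictions of 195.8 and 199.3, and the cup is centred to within about 1 mm. I'll lower it the last 9 mm slowly.

Call:
apply_moves --motion '[-1,0.02,0,-0.08,0,0,0,-1,0,0,-0.08,0,0,0,-1,0,0,-0.06,0,0,0,-1,0,0,-0.03,0,0,0,-1,0,0,0,0,0,0]'

```text
time_s: 9.85
tool_pos: [0.501, -0.2025, 0.1028]
eef_rot: [3.141, 0.0, 0.195]
wrist_force: [0.4, 0.5, -0.9]
width: 0.0559
```

```bash
python3 -c "from h import *;log()"
```

```text
t 9.85 q [-0.439  0.5    1.965 -0.002  0.677 -0.634] p [ 0.501  -0.2025  0.1028] rpy [3.141 0.    0.195] F [ 0.4  0.5 -0.9] w 0.0559
```

Call:
apply_moves --motion '[-1,0,0,-0.04,0,0,0,-1,0,0,-0.03,0,0,0,-1,0,0,0,0,0,0]'

```text
time_s: 10.1
tool_pos: [0.501, -0.2025, 0.1007]
eef_rot: [3.141, 0.0, 0.195]
wrist_force: [-0.5, 0.3, -0.7]
width: 0.0556
```

```bash
python3 -c "from h import *;log();cv2.imwrite('pics/w9.png',arm.read_camera('wrist')[130:350,160:400,::-1].repeat(2,0).repeat(2,1));log()"
```

```text
t 10.1 q [-0.44   0.503  1.966 -0.002  0.672 -0.634] p [ 0.501  -0.2025  0.1007] rpy [3.141 0.    0.195] F [-0.5  0.3 -0.7] w 0.0556
t 10.15 q [-0.439  0.503  1.966 -0.002  0.673 -0.634] p [ 0.501  -0.2025  0.1008] rpy [3.141 0.    0.195] F [ 0.6 -0.1  0.1] w 0.0556
```

View pics/w9.png

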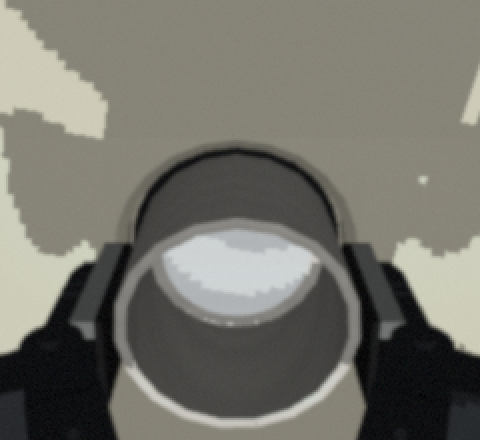

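Call:
apply_moves --motion '[-1,0,0,-0.03,0,0,0,-1,0,0,-0.03,0,0,0,-1,0,0,0,0,0,0]'

```text
time_s: 10.4
tool_pos: [0.5011, -0.2025, 0.0989]
eef_rot: [3.141, 0.0, 0.195]
wrist_force: [1.0, 0.4, -1.4]
width: 0.0556
```

```bash
python3 -c "from h import *;log()"
```

```text
t 10.4 q [-0.44   0.506  1.967 -0.002  0.668 -0.634] p [ 0.5011 -0.2025  0.0989] rpy [3.141 0.    0.195] F [ 1.   0.4 -1.4] w 0.0556
```

Call:
apply_moves --motion '[-1,0,0,-0.03,0,0,0,-1,0,0,0,0,0,0]'

```text
time_s: 10.57
tool_pos: [0.5011, -0.2026, 0.0987]
eef_rot: [3.14, 0.0, 0.195]
wrist_force: [-4.3, 0.4, 11.5]
width: 0.0559
```

```bash
python3 - <<'E'
from h import *
s=log(); im=arm.read_camera('wrist')[:,:,::-1]; cv2.imwrite('pics/w10.png',cv2.resize(im[180:360,190:370],None,fx=3.3,fy=3.3,interpolation=cv2.INTER_CUBIC)); 
im=arm.read_camera('scene')[:,:,::-1]; cv2.imwrite('pics/s10.png',cv2.resize(im[130:240,180:320],None,fx=5,fy=5,interpolation=cv2.INTER_CUBIC)); log()
E
```

```text
t 10.57 q [-0.44   0.506  1.967 -0.002  0.668 -0.634] p [ 0.5011 -0.2026  0.0987] rpy [3.14  0.    0.195] F [-4.3  0.4 11.5] w 0.0559
t 10.67 q [-0.44   0.506  1.967 -0.002  0.668 -0.634] p [ 0.5011 -0.2026  0.0987] rpy [ 3.14  -0.     0.195] F [-4.2  1.2 12.3] w 0.0556
```

View pics/w10.png

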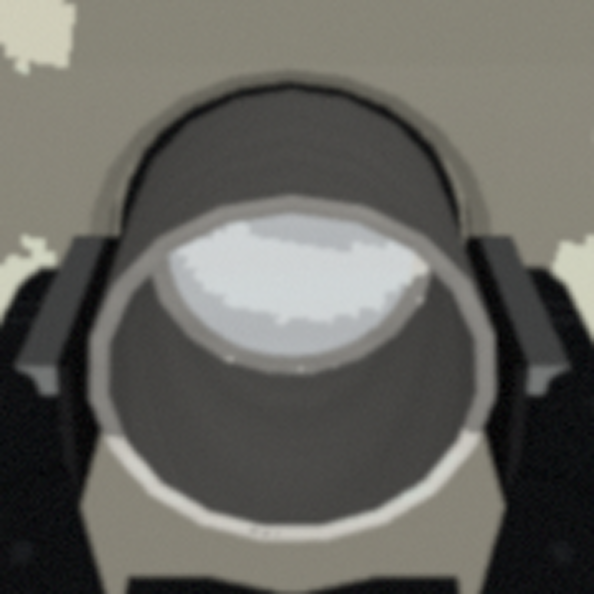

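View pics/s10.png

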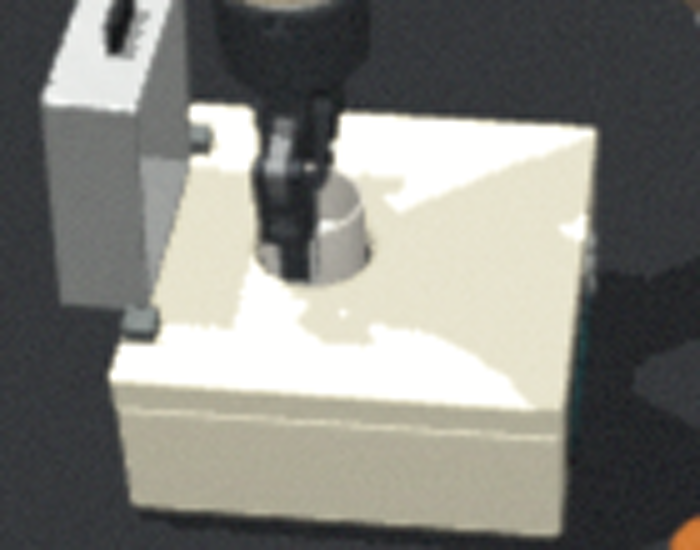

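Contact at 12 N with the cup bottom estimated at 0.090–0.091, so it is on the floor at 0.092 to within the error. The cup is inside the ring. Releasing.

Call:
apply_moves --motion '[0.6,0,0,0.03,0,0,0,1,0,0,0,0,0,0,1,0,0,0,0,0,0,1,0,0,0,0,0,0,1,0,0,0,0,0,0]' --grip_force 20

```text
time_s: 11.08
tool_pos: [0.501, -0.2025, 0.099]
eef_rot: [3.141, 0.0, 0.195]
wrist_force: [0.2, 0.1, -0.6]
width: 0.0856
```

```bash
python3 - <<'E'
from h import *
s=log(); im=arm.read_camera('wrist')[:,:,::-1]; cv2.imwrite('pics/w11.png',cv2.resize(im[150:370,160:400],None,fx=2.7,fy=2.7,interpolation=cv2.INTER_CUBIC)); log()
E
```

```text
t 11.08 q [-0.439  0.506  1.967 -0.002  0.669 -0.634] p [ 0.501  -0.2025  0.099 ] rpy [3.141 0.    0.195] F [ 0.2  0.1 -0.6] w 0.0856
t 11.13 q [-0.439  0.506  1.967 -0.002  0.669 -0.634] p [ 0.5011 -0.2025  0.099 ] rpy [3.141 0.    0.195] F [0.9 0.1 0. ] w 0.0858
```

View pics/w11.png

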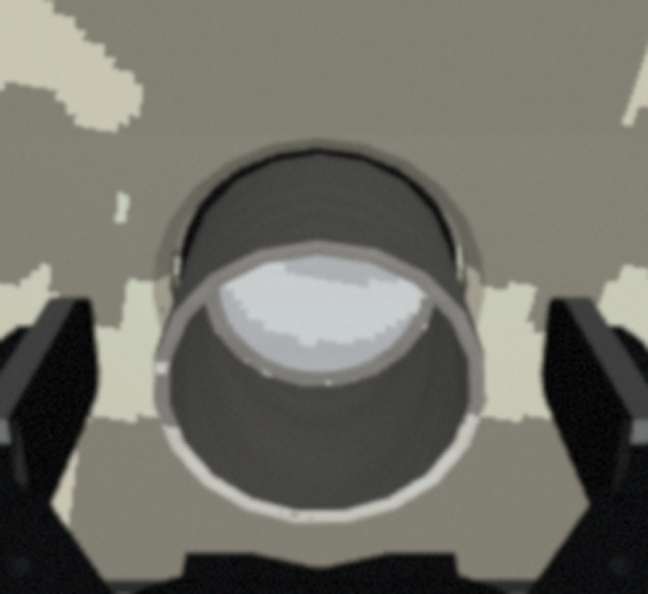

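Released: the cup stands in the well, symmetric in the ring. I'll rise straight up and check that it is seated.

Call:
apply_moves --motion '[1,0,0,0.3,0,0,0,1,0,0,0.6,0,0,0,1,0,0,0.9,0,0,0,1,0,0,0.9,0,0,0,1,0,0.3,0.9,0,0,0,1,0,0.3,0.4,0,0,0,1,0,0,0,0,0,0,1,0,0,0,0,0,0]'

```text
time_s: 11.8
tool_pos: [0.5013, -0.1842, 0.2196]
eef_rot: [3.14, -0.001, 0.196]
wrist_force: [1.0, -0.7, -0.4]
width: 0.0856
```

```bash
python3 - <<'E'
from h import *
s=log(); im=arm.read_camera('wrist')[:,:,::-1]; cv2.imwrite('pics/w12.png',im)
json.dump([list(map(float,s['tool_pos'])),list(map(float,s['eef_rot']))],open('w12.json','w'));
mw=model('wrist',s); th=np.linspace(0,2*np.pi,100)
def ext(c,r,z): 
    q=np.array([proj(mw,[c[0]+r*np.cos(t),c[1]+r*np.sin(t),z]) for t in th]); return np.round(np.r_[q.min(0),q.max(0)],1)
e=ext((.5005,-.2003),.034,.1); print('bevel',e,'rim',ext((.5005,-.2003),.028,.132),'rim if +5mm',ext((.5005,-.2003),.028,.137))
cx,cy=int((e[0]+e[2])/2),int((e[1]+e[3])/2); x0,y0=cx-60,cy-55; print('crop origin',x0,y0)
cv2.imwrite('pics/w12c.png',cv2.resize(im[max(y0,0):y0+110,x0:x0+120],None,fx=5,fy=5,interpolation=cv2.INTER_CUBIC)); log()
E
```

```text
t 11.8 q [-4.080e-01  3.310e-01  1.876e+00 -1.000e-03  9.320e-01 -6.040e-01] p [ 0.5013 -0.1842  0.2196] rpy [ 3.14e+00 -1.00e-03  1.96e-01] F [ 1.  -0.7 -0.4] w 0.0856
bevel [238.7 178.5 309.  244.2] rim [241.  194.9 305.8 254.6] rim if +5mm [240.2 196.8 306.4 257.4]
crop origin 213 156
t 11.85 q [-4.090e-01  3.330e-01  1.877e+00 -1.000e-03  9.320e-01 -6.040e-01] p [ 0.5008 -0.1842  0.2187] rpy [3.141e+00 1.000e-03 1.960e-01] F [ 0.2 -0.4 -1.1] w 0.0856
```

View pics/w12.png

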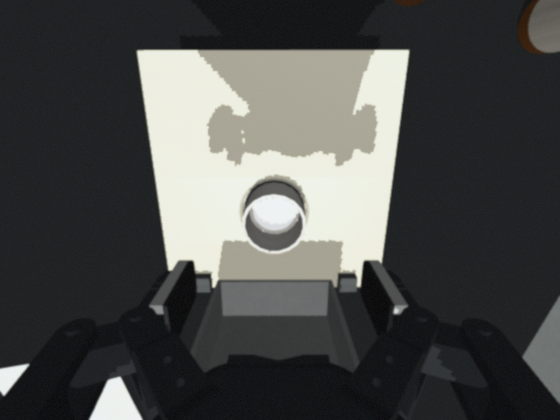

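View pics/w12c.png

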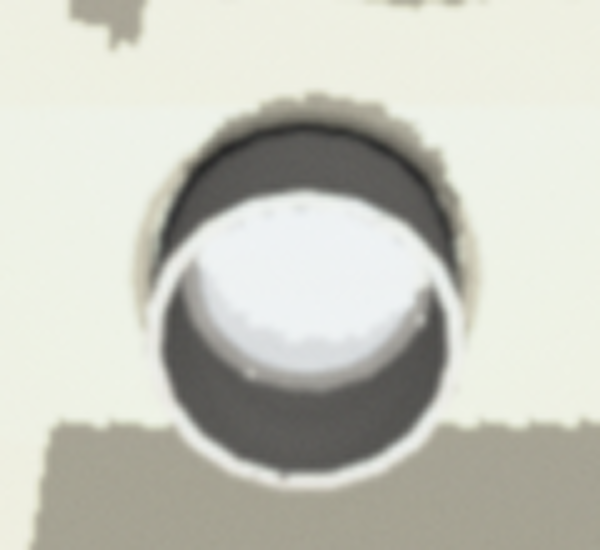

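The seated rim measures (242,194)–(306,254), against a prediction of (241,195)–(306,255.) for a cup on the floor, so it is seated flat. Next is the hood. I'll go up and over it, with the fingers shut, to come down behind it.

Call:
apply_moves --motion '[1,0,0,0.95,0,0,0,1,0,0,0.95,0,0,0,1,0,0,0.95,0,0,0,1,0,0,0.95,0,0,0,1,0,0,0.95,0,0,0,-1,0.17,-0.96,0,0,0,0,-1,0.17,-0.96,0,0,0,0,-1,0.17,-0.96,0,0,0,0,-1,0.17,-0.96,0,0,0,0,-1,0.17,-0.96,0,0,0,0,-1,0.17,-0.96,0,0,0,0,-1,0,0,0,0,0,0]'

```text
time_s: 12.85
tool_pos: [0.5315, -0.362, 0.3589]
eef_rot: [3.141, 0.002, 0.193]
wrist_force: [-0.6, -0.3, -1.3]
width: 0.0008
```

```bash
python3 - <<'E'
from plan import *
s=log(); f=np.array([-.194,.981]); h=np.array([.5005,-.2003])-.075*f
mt=model('top'); ms=model('scene')
print('hinge',h); 
for nm,(b,z) in {'hood edge up':(-.046,.23),'hinge':(0,.1)}.items(): print(nm,proj(mt,[*(h+b*f),z]),proj(ms,[*(h+b*f),z]))
b=onz(mt,(420,210),.0); print('beaker base approx',b)
plan([*(h-.085*f),.205],Rdown(11.2),s)
cv2.imwrite('pics/w13.png',arm.read_camera('wrist')[:,:,::-1])
E
```

```text
t 12.85 q [-0.644  0.377  1.444 -0.002  1.321 -0.836] p [ 0.5315 -0.362   0.3589] rpy [3.141e+00 2.000e-03 1.930e-01] F [-0.6 -0.3 -1.3] w 0.0008
hinge [ 0.51505  -0.273875]
hood edge up [388.18319263 221.94528812] [191.7472572  134.97540864]
hinge [361.12180604 230.51145211] [215.04868108 176.08891831]
beaker base approx [ 0.58455188 -0.45339978  0.        ]
dp mm [   0.     4.7 -153.9] units [ 0.     0.158 -5.13 ] rot deg [ 0.06 -0.13  0.14] units [ 0.011 -0.026  0.029]
```

View pics/w13.png

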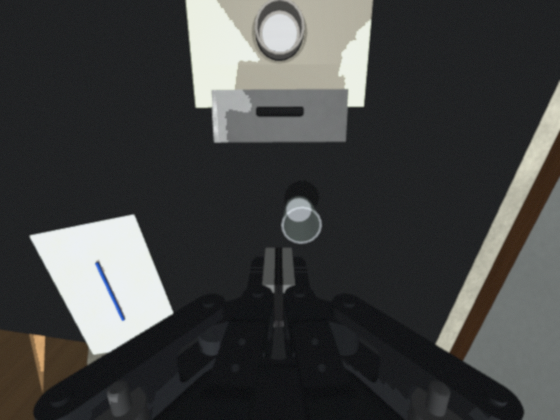

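Call:
apply_moves --motion '[-1,0,0.08,-0.9,0,0,0,-1,0,0.08,-0.9,0,0,0,-1,0,0,-0.9,0,0,0,-1,0,0,-0.9,0,0,0,-1,0,0,-0.9,0,0,0,-1,0,0,-0.6,0,0,0,-1,0,0,0,0,0,0]'

```text
time_s: 13.48
tool_pos: [0.5292, -0.3502, 0.2036]
eef_rot: [-3.137, 0.006, 0.196]
wrist_force: [-0.0, 0.5, -0.4]
width: -0.0001
```

```bash
python3 - <<'E'
from plan import *
s=log()
cv2.imwrite('pics/w14.png',arm.read_camera('wrist')[:,:,::-1])
cv2.imwrite('pics/s14.png',cv2.resize(arm.read_camera('scene')[80:240,110:320,::-1],None,fx=3.5,fy=3.5))
E
```

```text
t 13.48 q [-6.320e-01  4.900e-01  1.656e+00 -1.000e-03  1.004e+00 -8.270e-01] p [ 0.5292 -0.3502  0.2036] rpy [-3.137  0.006  0.196] F [-0.   0.5 -0.4] w -0.0001
```

View pics/w14.png

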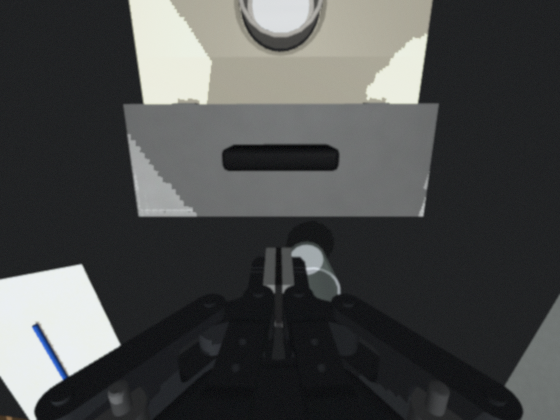

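View pics/s14.png

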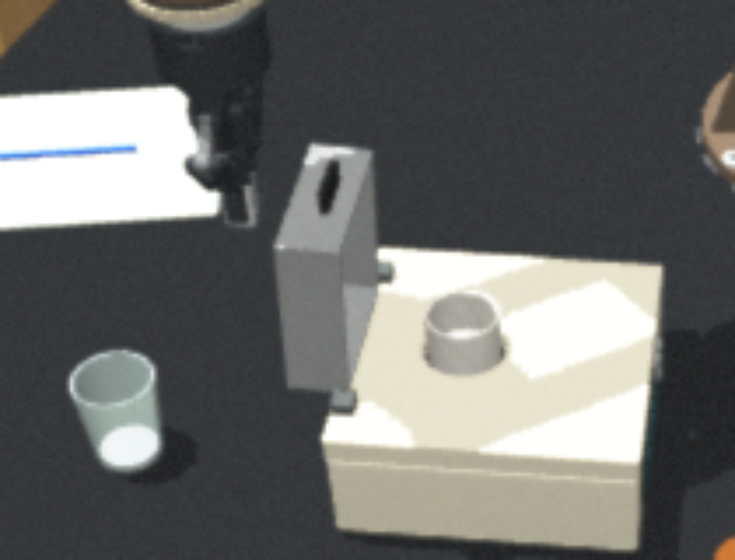

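The fingers are shut and behind the hood's roof, and the scene view shows the cup standing in the well. I'll push the hood over along its arc.

Call:
apply_moves --motion '[-1,-0.13,0.65,0.05,0,0,0,-1,-0.09,0.47,0.13,0,0,0,-1,-0.09,0.47,0.13,0,0,0,-1,-0.1,0.49,0.02,0,0,0,-1,-0.1,0.49,0.02,0,0,0,-1,-0.09,0.47,-0.12,0,0,0,-1,-0.09,0.47,-0.12,0,0,0,-1,0,0,0,0,0,0]'

```text
time_s: 14.25
tool_pos: [0.5097, -0.244, 0.211]
eef_rot: [-3.141, 0.002, 0.197]
wrist_force: [0.7, -0.3, -0.3]
width: 0.0001
```

```bash
python3 - <<'E'
from plan import *
s=log(); f=np.array([-.194,.981]); h=np.array([.51505,-.273875]); d=s['tool_pos'][:2]-h; print('f',d@f,'lat',d@[.981,.194],'up',s['tool_pos'][2]-.1)
cv2.imwrite('pics/w15.png',arm.read_camera('wrist')[:,:,::-1])
cv2.imwrite('pics/s15.png',cv2.resize(arm.read_camera('scene')[80:240,110:320,::-1],None,fx=3.5,fy=3.5))
E
```

```text
t 14.25 q [-5.000e-01  3.850e-01  1.814e+00 -1.000e-03  9.440e-01 -6.960e-01] p [ 0.5097 -0.244   0.211 ] rpy [-3.141e+00  2.000e-03  1.970e-01] F [ 0.7 -0.3 -0.3] w 0.0001
f 0.030381552612547207 lat 0.000602884238078685 up 0.11100245707068757
```

View pics/s15.png

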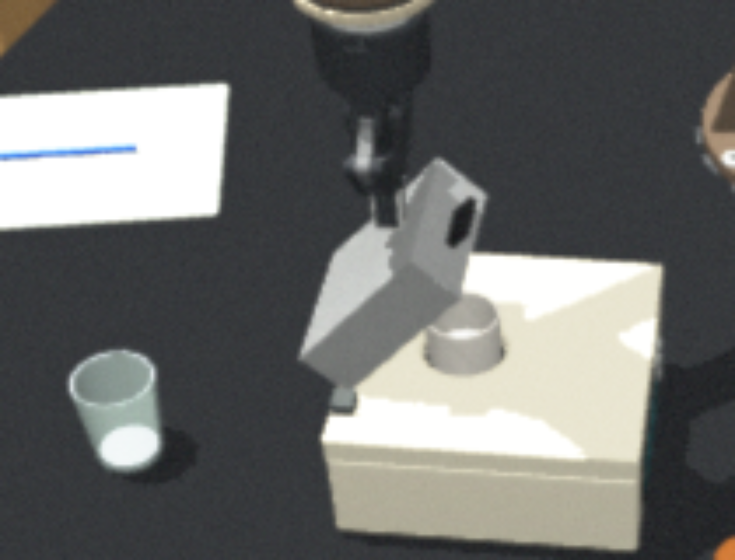

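Call:
apply_moves --motion '[-1,-0.09,0.44,-0.32,0,0,0,-1,-0.09,0.44,-0.32,0,0,0,-1,-0.07,0.35,-0.34,0,0,0,-1,-0.07,0.35,-0.34,0,0,0,-1,-0.04,0.18,-0.28,0,0,0,-1,-0.04,0.18,-0.28,0,0,0,-1,-0.03,0.14,-0.2,0,0,0,-1,0,0,0,0,0,0,-1,0,0,0,0,0,0]'

```text
time_s: 15.1
tool_pos: [0.4981, -0.185, 0.1492]
eef_rot: [3.141, 0.001, 0.196]
wrist_force: [0.0, -0.5, 0.2]
width: 0.0002
```

```bash
python3 - <<'E'
from plan import *
s=log(); f=np.array([-.194,.981]); h=np.array([.51505,-.273875]); d=s['tool_pos'][:2]-h; print('f',d@f,'lat',d@[.981,.194],'up',s['tool_pos'][2]-.1)
cv2.imwrite('pics/s16.png',cv2.resize(arm.read_camera('scene')[80:240,110:320,::-1],None,fx=3.5,fy=3.5))
E
```

```text
t 15.1 q [-0.412  0.421  1.95  -0.002  0.772 -0.606] p [ 0.4981 -0.185   0.1492] rpy [3.141e+00 1.000e-03 1.960e-01] F [ 0.  -0.5  0.2] w 0.0002
f 0.09050052696474167 lat 0.0005921884268109828 up 0.04921990023586148
```

View pics/s16.png

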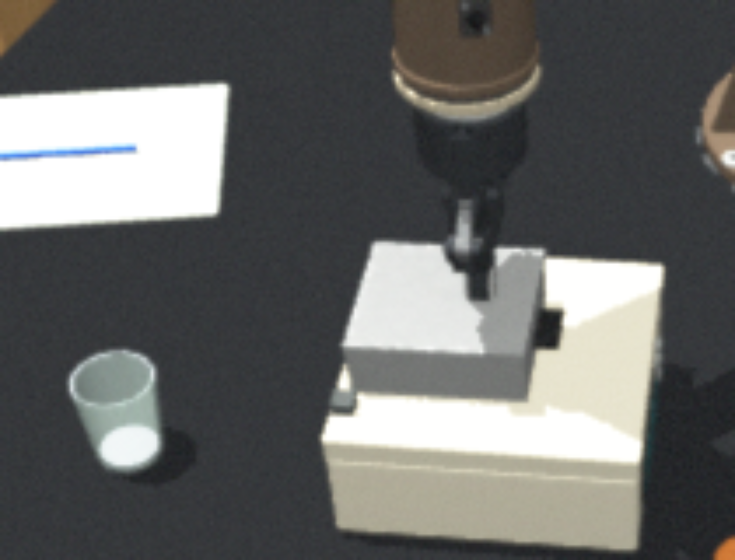

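The hood is nearly down, with the fingertips about 3 mm above the closed roof height. I'll press gently until there is a contact force.

Call:
apply_moves --motion '[-1,0,0,-0.06,0,0,0,-1,0,0,-0.04,0,0,0,-1,0,0,0,0,0,0]'

```text
time_s: 15.4
tool_pos: [0.4982, -0.1851, 0.1465]
eef_rot: [3.14, -0.0, 0.195]
wrist_force: [-0.0, 0.2, -0.5]
width: -0.0004
```

```bash
python3 -c "from h import *;log()"
```

```text
t 15.4 q [-0.412  0.424  1.952 -0.002  0.764 -0.606] p [ 0.4982 -0.1851  0.1465] rpy [ 3.14  -0.     0.195] F [-0.   0.2 -0.5] w -0.0004
```

Call:
apply_moves --motion '[-1,0,0,-0.03,0,0,0,-1,0,0,-0.02,0,0,0,-1,0,0,0,0,0,0]'

```text
time_s: 15.65
tool_pos: [0.4983, -0.185, 0.1459]
eef_rot: [3.14, -0.0, 0.195]
wrist_force: [-4.7, 0.7, 17.3]
width: -0.0001
```

```bash
python3 -c "from h import *;log()"
```

```text
t 15.65 q [-0.412  0.425  1.953 -0.002  0.762 -0.606] p [ 0.4983 -0.185   0.1459] rpy [ 3.14  -0.     0.195] F [-4.7  0.7 17.3] w -0.0001
```

There is a hard stop at z = 0.1459, against the 0.146 expected for the closed roof, with 17 N. I'll lift clear and verify.

Call:
apply_moves --motion '[-1,0,0,0.3,0,0,0,-1,0,0,0.7,0,0,0,-1,0,0,0.9,0,0,0,-1,0,0,0.9,0,0,0,-1,0,0.4,0.9,0,0,0,-1,0,0.4,0.6,0,0,0,-1,0,0,0,0,0,0,-1,0,0,0,0,0,0]'

```text
time_s: 16.32
tool_pos: [0.4986, -0.1607, 0.2751]
eef_rot: [3.139, -0.002, 0.196]
wrist_force: [-0.7, -0.7, 0.1]
width: 0.0002
```

```bash
python3 - <<'E'
from h import *
s=log(); f=np.array([-.194,.981]); h=np.array([.51505,-.273875]); l=np.array([.981,.194])
mw=model('wrist',s); im=arm.read_camera('wrist')[:,:,::-1]; cv2.imwrite('pics/w17.png',im)
cv2.imwrite('pics/s17.png',arm.read_camera('scene')[:,:,::-1]); cv2.imwrite('pics/t17.png',arm.read_camera('top')[:,:,::-1])
for a in (0,.06):
    ff=.13*np.cos(a)-.046*np.sin(a); u=.13*np.sin(a)+.046*np.cos(a)
    for w in (-.06,.06): print(a,w,[np.round(proj(m,[*(h+ff*f+w*l),.1+u]),1).tolist() for m in (mw,model('scene'),model('top'))])
E
```

```text
t 16.32 q [-3.690e-01  2.560e-01  1.832e+00 -1.000e-03  1.051e+00 -5.640e-01] p [ 0.4986 -0.1607  0.2751] rpy [ 3.139e+00 -2.000e-03  1.960e-01] F [-0.7 -0.7  0.1] w 0.0002
0 -0.06 [[209.5, 178.5], [266.4, 151.2], [317.4, 261.8]]
0 0.06 [[334.0, 178.5], [260.5, 181.3], [308.5, 214.7]]
0.06 -0.06 [[207.9, 183.6], [265.2, 148.8], [318.8, 261.5]]
0.06 0.06 [[335.3, 183.7], [259.2, 178.9], [309.8, 214.1]]
```

View pics/w17.png

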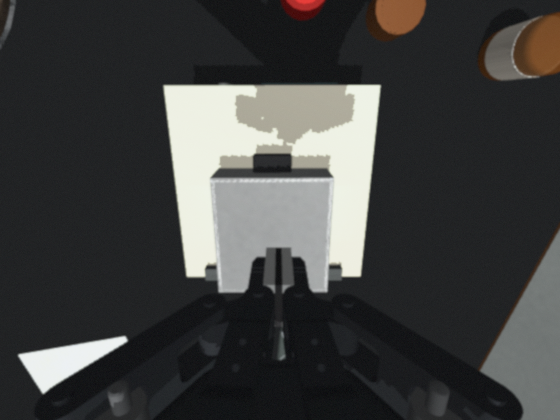

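View pics/s17.png

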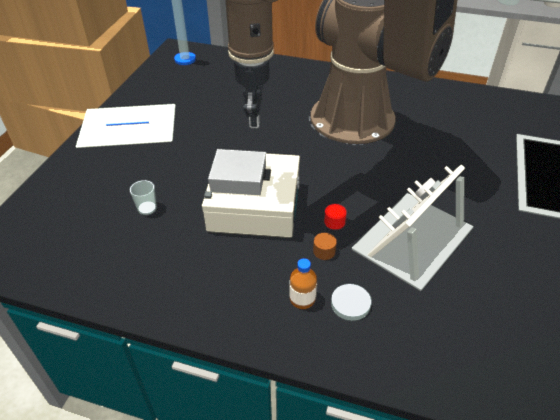

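View pics/t17.png

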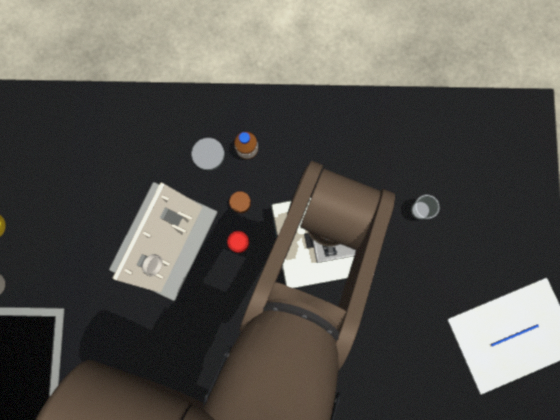

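The wrist view shows the hood's front roof edge at row 179. The prediction is 178.5 when closed and 183.6 at 0.06 rad open. In the top view the lid (152,264), dish (208,153), bottle (246,145) and beaker (425,207) are all at their starting pixels. Handing in.

```bash
python3 -c "
from h import *
log(); print(arm.job_done())"
```

```text
t 16.47 q [-3.700e-01  2.590e-01  1.833e+00 -1.000e-03  1.050e+00 -5.650e-01] p [ 0.4975 -0.1609  0.2731] rpy [3.141e+00 2.000e-03 1.950e-01] F [ 0.8 -0.8  0.1] w -0.0
the job is handed in; nothing more can be done
None
```

The cup is seated in the analyser's well, open side up, and the hood is closed over it. I handed the job in at about 16.5 s; it gave no verdict. I took the deep aluminium cup off the board from its open end, lowered it until it touched the floor at about 12 N, and let go. I then pushed the hood over from behind with the fingers shut.

What the last checks showed:
- **Cup:** after release its rim matched the position predicted for a cup flat on the well floor to about 1 pixel. I could not see it again once the hood was closed.
- **Hood:** pressing down hit a hard stop at z = 0.1459, against 0.146 expected for the closed roof. After lifting clear, its front edge was at row 179; 178.5 is predicted when closed and 183.6 at 0.06 rad open.
- **Other objects:** the jar lid, bottle, dish and beaker were at their starting pixels, and the arm was clear of everything.

Two measurements disagreed on the way:
- **Cup position on the board:** the first two-view estimate was about 14 mm off from a closer wrist view. I used the closer view, and the grasp was centred.
- **Depth of the cup in the gripper:** two readings differed by about 1 mm, and contact came 1–2 mm lower than they predicted. That is about the calibration error.

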